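Feed the rollers from the hopper into the tray

TASK

Slide the grey tray, resting on the bench, under the hopper's chute until it is fully home against its stop bar; then draw the hopper's steel slide gate out by its loop until it hits its end stop, so that all three rollers drop into the tray. One of the two tall things (the white canister or the black stand) stands in the gate's way: before drawing the gate, shift it to a free spot, kept upright and left standing on the bench, so that the gate never touches it. Leave the other one, the orange tub and the driver where they are, and let nothing topple.

Things in the scene. Friction and masses are not known exactly. Their poses are not given: they have to be found in the camera images.
- hopper: fixed grey roller hopper. Origin on the bench under the chute's centre; z up; the gate draws out to -x; the tray enters from +y. Walls' outer faces x = +-43, y = +-47 mm from 62 to 155 mm up; above that the sides flare to y = +-68 at the open top, 212 mm up. Four posts 12 mm thick, 124 high, at x = +-64, y = +-56 mm.
- tray_home (a point): fixed point on the bench where the tray's origin lies when the tray is fully home, at x = 0, y = +25 mm of the hopper; axes as the hopper's. The lane between the posts is 116 mm wide, so the tray may lie up to 8 mm to either side in x. The stop bar (30 mm high, across the lane) has its face at hopper y = -50 mm.
- gate (a joint): slide gate of the hopper: a 6 mm steel plate, 92 mm wide, 107 to 113 mm up, on which the rollers lie. Value: how far it is drawn out to the hopper's -x, in m; 0 shut, 0.088 at its end stop; starts at 0 to 0.005. About 3 N of friction; stays where it is left.
- gate_loop (a point): centre of the open window in the gate's outer end, 110 mm up; moves with the gate, 105 mm from the hopper's origin when shut; axes as the hopper's. Window 44 mm along the draw by 60 across, open above and below; its sides are 10 mm wide, its outer bar 14 mm wide, 80 long, 10 thick, centred 29 mm farther out (-x). Hook the bar from inside the window, or pinch it.
- tray: loose grey open tray, 0.4 kg, outside 100 (x) by 150 (y) by 48 mm high, walls 5 mm. Origin at the centre of its underside; z up. Its -y end goes in first and meets the stop bar; its +y end bears an upright grip fin. It starts askew on the bench, outside the posts on the hopper's +y side.
- tray_grip (a point): centre of the tray's grip fin, 102 mm from the tray's origin along the tray's +y and 40 mm up. The fin is 12 mm thick (tray x), reaches from 75 to 125 mm in tray y and from 4 to 64 mm up. Axes as the tray's.
- roller1: loose aluminium roller 34 mm in diameter, 70 mm long along its y axis, 0.12 kg; origin at its centre. Lies in the hopper on the gate at the start.
- roller2: a second roller, same as roller1, beside it.
- roller3: a third roller, same, on top of the other two.
- canister_mid (a point): loose tall white screw-top canister, round, 56 mm in diameter (cap 50 mm), 150 mm high, 0.3 kg; the point is on its axis 75 mm up. The tall thing in the gate's way stands about 200 mm from the hopper's origin towards its -x, the other well off to the robot's right.
- stand_mid (a point): loose tall black stand: a square post 40 by 40 mm (sides along its x and y) from 10 to 130 mm up, on a square foot 62 by 62 by 10 mm, with a steel disc and stub on top, 150 mm high in all, 0.45 kg; the point is on its axis 75 mm up.
- tub: loose orange round tub with a lid, 96 mm in diameter, 80 mm high; origin at the centre of its underside. Bystander.
- driver: loose black hand driver lying on the bench, from 85 mm behind to 125 mm ahead of its origin along its x axis, 34 mm thick; origin at its underside. Bystander.
- rail_end (a point): centre of the near end of a fixed aluminium rail, on the bench; the rail runs 300 mm along this point's +x, with two black brackets bearing steel discs; 76 mm wide and 150 mm high at most. Bystander.
Things that resemble listed ones, but are neither listed nor needed, are in the scene too. Several things look just like the tray: the one meant starts farthest from the robot's base. Leave any blue look-alike of the part that bears stand_mid alone.

How it is judged:
By the outcome, as a careful person would: the job done as asked, in the order asked, and still so for the second after the job is handed in, with the robot touching nothing.
It also fails if it takes over 67 s, if anything falls off the work surface, if the arm or the gripper's body presses on something with over 40 N, if the wrist force passes 120 N, or if a joint passes its speed limit or range.

ROBOT

A 6-joint arm with a two-finger parallel gripper is mounted at the origin on the work surface. World frame = base frame: x ahead of the robot, y to its left, z up, the work surface at z = 0. Lengths are in m, angles in rad, forces in N, time in s.
With the tool pointing down it reaches from about 0.325 to 0.775 m from the base axis. Payload 5.5 kg.
Tool frame: the origin (TCP) lies between the finger pads; the fingertips stand 14 mm ahead of it and the grasp point (between the pads) lies 5 mm behind it (manip.tip_reach is the distance from the TCP to the fingertips, in m); z points along the fingers, y is the direction in which the jaws open and shut (so a half turn about z gives the same grasp; the last joint's range is limited). The gripper opens to 85 mm and grips with 20 to 120 N. Pads are 22 mm wide; open, the fingers measure 114 mm over their backs; the gripper's body (76 mm by 85 mm) begins 54 mm behind the grasp point. The pads swing forward as they close: fully open they stand 13 mm farther back than shut.
Start: joints at [-1.406, 0.091, 1.231, -0, 1.82, -0.057], TCP at [0.132, -0.585, 0.245] pointing down, gripper open.
Joint ranges: [-2.87, 2.87], [-0.86, 2.18], [0.17, 2.46], [-1.51, 4.65], [0.06, 2.69], [-2.65, 2.65]. Speed limits (rad/s): [2.57, 2.57, 3.01, 3.14, 3.14, 3.14].

INTERFACE

Orientations are given as a unit quaternion [x, y, z, w].
In Python, from bench import manip gives the robot as it stands.
- The arm moves only by the tool apply_moves, never from a script. Its argument "plan" is a list of rows, each a list of 7 numbers: the finger opening in mm, from 0 to 85.4, then the shift along the tool's x, y, z in mm, then the turn, a rotation vector about the tool's x, y, z in rad. In form: [[claw, tx, ty, tz, ax, ay, az], ...]. A call has 1 to 8 rows; each row shifts and turns the pose as measured when the row begins, along the tool's axes as they then stand; what a row does not reach is not made up. A row lasts 1/10 s, in which the tool goes at most 50 mm and 8.59 degrees, less where a joint would pass 70% of its speed; a pose out of reach is approached as far as the arm can. A call is refused whole if a number of a shift passes 50 or a number of a turn 0.15, either way. A call with a gripper value outside its range is refused whole. The fingers move at their own pace and stop on an object; "newtons" is the grip in N (left out, the last holds). Time passes only in rows, so rows that do not move let the fingers close. It gives the time, the measured TCP pose, the force and the opening at its end, in the units of the state.
- manip.sense(): the state, without advancing time (a new reading comes with each control period).
- manip.capture(name): name is "scene" or "side" or "wrist"; returns the picture (480x640x3 uint8, blue, green, red); there is no depth.
- manip.get_calibration(name): a dict with "fx", "fy", "cx", "cy" (pixels), "xyz" and "rotation" of the camera in the world; the wrist camera has in their place "mount" (4x4, takes a point from camera to tool coordinates, whose origin is the TCP and whose axes are the flange's). Camera axes: x right, y down, z forward; pixel columns grow to the right and rows downward; lengths in m; the calibration is good to about 2 mm. A picture is of the moment at which its call begins: read the wrist's pose just before it. get_calibration takes no time and is no camera call.
- manip.sign_off(): hands the job in, once; it reports no verdict.
The state is a dict: "time": time; "joint_pos": joint angles; "qd": joint speeds; "joint_efforts": joint torques, N m; "tool_pos": TCP position; "eef_rot": TCP orientation; "contact_force": force on the tool from outside, world axes, zero at the start; "wrist_torque": the same for the moment, N m; "gripper_width": opening from 0.0 (shut) to 1.0 (fully open).
Only numpy, scipy, OpenCV 4.12 (cv2) and the standard library are available. Lean on these libraries where they do the work, as an engineer would, in place of code of your own. Each camera call takes 0.05 s, during which the arm holds its last target.

## Working session

There is one attempt and no reset: what is moved stays moved. The work goes in short steps, Python scripts to look and compute and a tool call to move; the robot and the scene stay as the last step left them, time stands still between calls to the robot, and variables do not carry over. Pictures are saved under pics/ and viewed, and the job is handed in when it is done.

Besides the shell and the picture viewer there is one more tool, called after "Emit:" by a JSON object that holds its "name" and its "arguments". apply_moves: Moves the arm, as the interface text tells. Its arguments: {"type":"object","properties":{"plan":{"type":"array"},"newtons":{"type":"number"}},"required":["plan"]}

```bash
mkdir -p pics; ls
python3 - <<'E'
from bench import manip
import cv2
print(manip.sense())
for n in ["scene","side","wrist"]:
    print(n,manip.get_calibration(n))
    cv2.imwrite(f"pics/{n}0.png",manip.capture(n))
print(manip.tip_reach)
E
```

```text
pics
{'time': 0.0, 'joint_pos': array([-1.40573067e+00,  9.18356027e-02,  1.23190787e+00,  7.00528711e-06,
        1.81980712e+00, -5.67237603e-02]), 'qd': array([ 6.10058228e-04,  3.75800382e-04,  2.23588837e-04, -1.54415135e-03,
       -1.96308092e-05, -1.54989584e-03]), 'joint_efforts': array([ 6.53033258e-04, -4.58731914e+01, -4.18023634e+01, -4.11402777e-05,
        1.16203265e-02, -1.68942739e-05]), 'tool_pos': array([ 0.13192808, -0.58504343,  0.24415236]), 'eef_rot': array([ 9.93856909e-01,  1.10668358e-01, -4.96152548e-05, -9.77716507e-04]), 'contact_force': array([0.35976459, 0.54389394, 0.67937232]), 'wrist_torque': array([ 0.02489808, -0.01052737,  0.01382183]), 'gripper_width': 1.001757288851685}
scene {'fx': 442.6361209419129, 'fy': 442.6361209419129, 'cx': 315.33975161624204, 'cy': 238.03603135263484, 'xyz': array([ 0.79540491, -0.41465878,  0.97887235]), 'rotation': array([ 0.89159478,  0.35643277, -0.107     , -0.25800277])}
side {'fx': 483.62380057754234, 'fy': 483.62380057754234, 'cx': 320.37730896489614, 'cy': 243.42686713678566, 'xyz': array([-0.03057611,  0.70585316,  0.80938232]), 'rotation': array([-0.2434101 ,  0.86888367, -0.41284322,  0.12390787])}
wrist {'fx': 395.0500399647818, 'fy': 395.0500399647818, 'cx': 318.5193062072595, 'cy': 236.72584912594886, 'mount': array([[-1.18433749e-03, -9.58966045e-01, -2.83518468e-01,
         7.15606118e-02],
       [ 9.99999173e-01, -1.27795686e-03,  1.45248823e-04,
        -1.27272031e-03],
       [-5.01613059e-04, -2.83518061e-01,  9.58966766e-01,
        -1.28902078e-01],
       [ 0.00000000e+00,  0.00000000e+00,  0.00000000e+00,
         1.00000000e+00]])}
0.014
```

View pics/scene0.png

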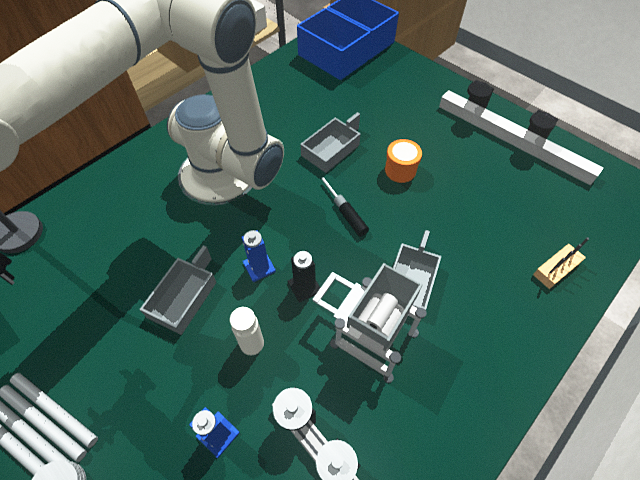

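View pics/side0.png

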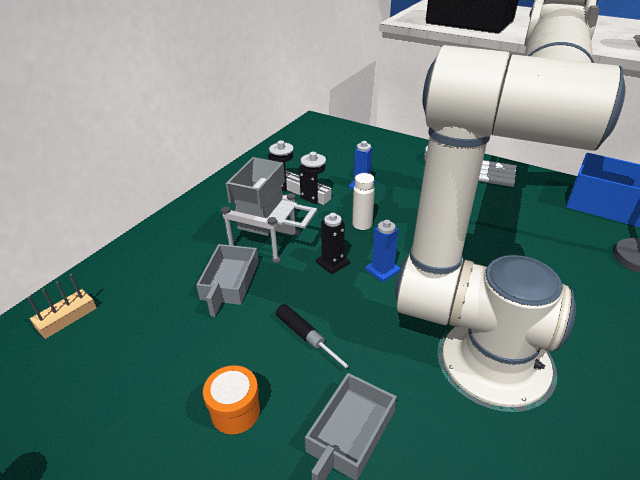

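View pics/wrist0.png

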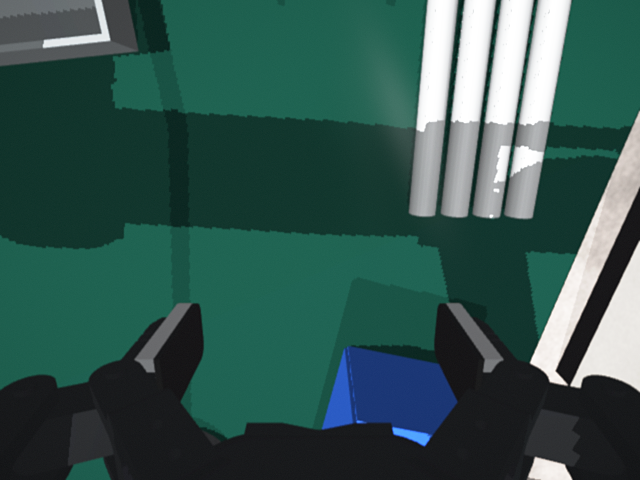

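```bash
cat > h.py <<'E'
import numpy as np,cv2
from scipy.spatial.transform import Rotation as R
from bench import manip
def cam(n,s=None):
    c=manip.get_calibration(n);K=np.array([[c['fx'],0,c['cx']],[0,c['fy'],c['cy']],[0,0,1]])
    if 'mount' in c:
        s=s or manip.sense(); Rt=R.from_quat(s['eef_rot']).as_matrix();M=c['mount']
        return K,Rt@M[:3,:3],Rt@M[:3,3]+s['tool_pos']
    return K,R.from_quat(c['rotation']).as_matrix(),np.array(c['xyz'])
def ray(n,uv,z,s=None):
    K,Rc,t=cam(n,s); d=Rc@np.linalg.inv(K)@np.array([uv[0],uv[1],1.]); return t+d*(z-t[2])/d[2]
def proj(n,p,s=None):
    K,Rc,t=cam(n,s); q=K@Rc.T@(np.array(p)-t); return q[:2]/q[2]
def tri(obs):
    A=np.zeros((3,3));b=np.zeros(3)
    for n,uv in obs:
        K,Rc,t=cam(n);d=Rc@np.linalg.inv(K)@np.array([uv[0],uv[1],1.]);d/=np.linalg.norm(d);P=np.eye(3)-np.outer(d,d);A+=P;b+=P@t
    return np.linalg.solve(A,b)
def crop(img,x0,y0,x1,y1,k,name):
    cv2.imwrite(name,cv2.resize(img[y0:y1,x0:x1],None,fx=k,fy=k,interpolation=cv2.INTER_CUBIC))
E
python3 - <<'E'
from h import *
print(ray('scene',(215,190),0),ray('side',(500,370),0))
a=cv2.imread('pics/scene0.png');b=cv2.imread('pics/side0.png')
crop(a,220,220,460,390,3.3,'pics/sc1.png')
crop(b,180,120,420,330,2.8,'pics/sd1.png')
E
```

```text
[ 0.04446269 -0.04805679  0.        ] [-1.47410985e-02  1.88287399e-02 -1.11022302e-16]
```

View pics/sc1.png

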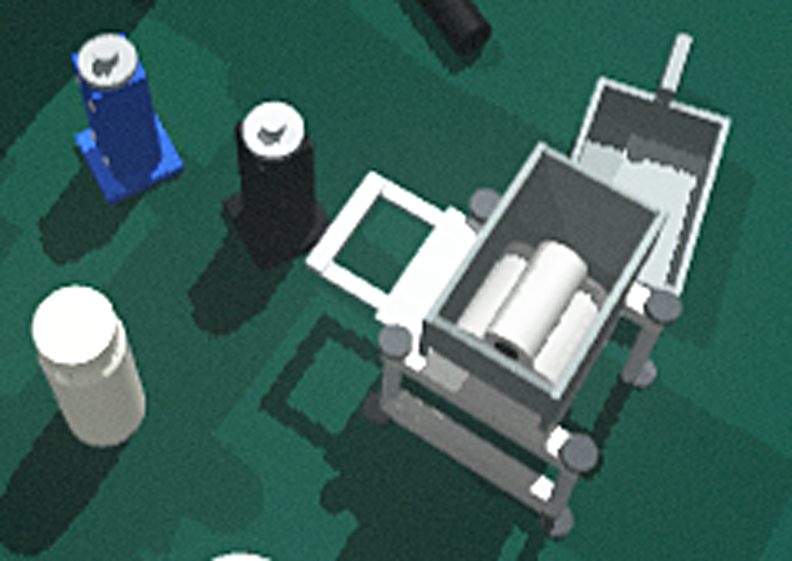

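View pics/sd1.png

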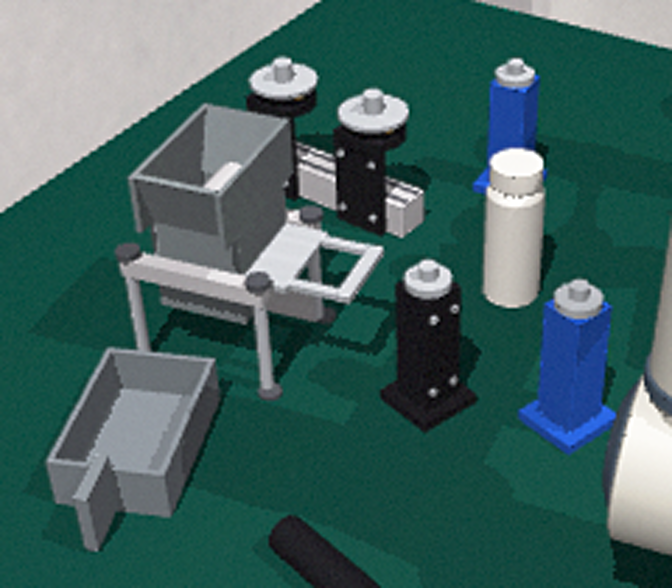

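Run:
```python
from h import *
np.set_printoptions(precision=4,suppress=True)
S=lambda x,y:(x/3.3+220,y/3.3+220)
D=lambda x,y:(x/2.8+180,y/2.8+120)
P=[ray('scene',S(*p),.124) for p in [(484,201),(398,338),(663,303),(578,449)]]
for p in P: print('post',p)
for p in [(129,250),(259,283),(312,213)]: print('side post',ray('side',D(*p),.124))
c=np.mean(P,0);print('centre',c)
ex=(P[2]+P[3]-P[0]-P[1]);ey=(P[0]+P[2]-P[1]-P[3]);print('yaw',np.arctan2(ex[1],ex[0]),np.arctan2(-ey[0],ey[1]),np.linalg.norm(ex)/2,np.linalg.norm(ey)/2)
for p in [(375,172),(441,215),(379,312),(308,263)]: print('gate outer corner/..',ray('scene',S(*p),.115))
print('stand top', ray('scene',S(274,128),.14),'side',ray('side',D(428,277),.142), tri([('scene',S(274,128)),('side',D(428,280))]))
print('can top', ray('scene',S(75,325),.15),'side',ray('side',D(517,167),.15), tri([('scene',S(75,325)),('side',D(517,167))]))
print('stand foot', [ray('side',D(*p),.01) for p in [(382,396),(428,424),(476,395)]])
for p in [(604,80),(729,120),(683,38),(690,294)]: print('tray scene',ray('scene',S(*p),.048 if p[0]!=683 else .064))
for p in [(112,350),(216,358),(159,475),(49,462)]: print('tray side',ray('side',D(*p),.048))
for p in [(104,455),(80,500)]: print('fin',ray('side',D(*p),.064))
```

```text
post [ 0.5717 -0.029   0.124 ]
post [ 0.5942 -0.138   0.124 ]
post [ 0.6989 -0.0065  0.124 ]
post [ 0.7179 -0.1162  0.124 ]
side post [ 0.6958 -0.0061  0.124 ]
side post [ 0.567  -0.0248  0.124 ]
side post [ 0.5892 -0.1376  0.124 ]
centre [ 0.6457 -0.0724  0.124 ]
yaw 0.17431286603050591 0.18748859254014585 0.1273904443419054 0.11129816848387808
gate outer corner/.. [ 0.5026 -0.0584  0.115 ]
gate outer corner/.. [ 0.5555 -0.0522  0.115 ]
gate outer corner/.. [ 0.5718 -0.1304  0.115 ]
gate outer corner/.. [ 0.516 -0.137  0.115]
stand top [ 0.4405 -0.0904  0.14  ] side [ 0.4344 -0.0846  0.142 ] [ 0.4377 -0.0888  0.1348]
can top [ 0.4535 -0.2744  0.15  ] side [ 0.4456 -0.2654  0.15  ] [ 0.4504 -0.2737  0.1439]
stand foot [array([ 0.4697, -0.0637,  0.01  ]), array([ 0.4152, -0.0526,  0.01  ]), array([ 0.3979, -0.108 ,  0.01  ])]
tray scene [0.5516 0.1442 0.048 ]
tray scene [0.6393 0.1798 0.048 ]
tray scene [0.576  0.2045 0.064 ]
tray scene [0.6998 0.0478 0.048 ]
tray side [0.687  0.0435 0.048 ]
tray side [0.5998 0.0048 0.048 ]
tray side [0.5486 0.1463 0.048 ]
tray side [0.6353 0.1806 0.048 ]
fin [0.589  0.1629 0.064 ]
fin [0.5714 0.2108 0.064 ]
```

Run:
```python
from h import *
np.set_printoptions(precision=3,suppress=True)
for n,p,z in [('blue1top',(253,238),.142),('blue1foot',(259,268),.01),('driver tip',(323,180),.01),('driver end',(365,232),.017),('tub top',(404,150),.08),('decoy disc1',(293,408),.15),('decoy disc2',(337,460),.15),('blue2top',(204,421),.142),('blue2foot',(216,434),.01),('traynear a',(142,303),.048),('tn b',(173,262),.048),('tn c',(212,285),.048),('tn d',(180,330),.048),('fin',(205,250),.064),('can base',(249,345),.0)]:
    print(n,ray('scene',p,z)[:2])
h=np.array([.643,-.071,0]);Rh=R.from_euler('z',.18)
for q in [(-.255,0,.11),(-.105,0,.11)]: print(h+Rh.apply(q))
img=cv2.imread('pics/scene0.png')
for x in np.arange(.3,.8,.1):
  for y in np.arange(-.4,.21,.1):
    u=proj('scene',(x,y,0)); cv2.circle(img,tuple(int(v) for v in u),2,(0,255,255),-1); cv2.putText(img,f'{x:.1f},{y:.1f}',tuple(int(v) for v in u),0,.3,(0,255,255))
crop(img,100,130,500,430,2,'pics/grid.png')
```

```text
blue1top [ 0.322 -0.13 ]
blue1foot [ 0.324 -0.134]
driver tip [0.247 0.181]
driver end [0.449 0.125]
tub top [0.375 0.369]
decoy disc1 [ 0.647 -0.325]
decoy disc2 [ 0.759 -0.333]
blue2top [ 0.546 -0.449]
blue2foot [ 0.544 -0.453]
traynear a [ 0.216 -0.391]
tn b [ 0.18  -0.277]
tn c [ 0.297 -0.252]
tn d [ 0.331 -0.37 ]
fin [ 0.22  -0.206]
can base [ 0.45  -0.282]
[ 0.392 -0.117  0.11 ]
[ 0.54 -0.09  0.11]
```

View pics/grid.png

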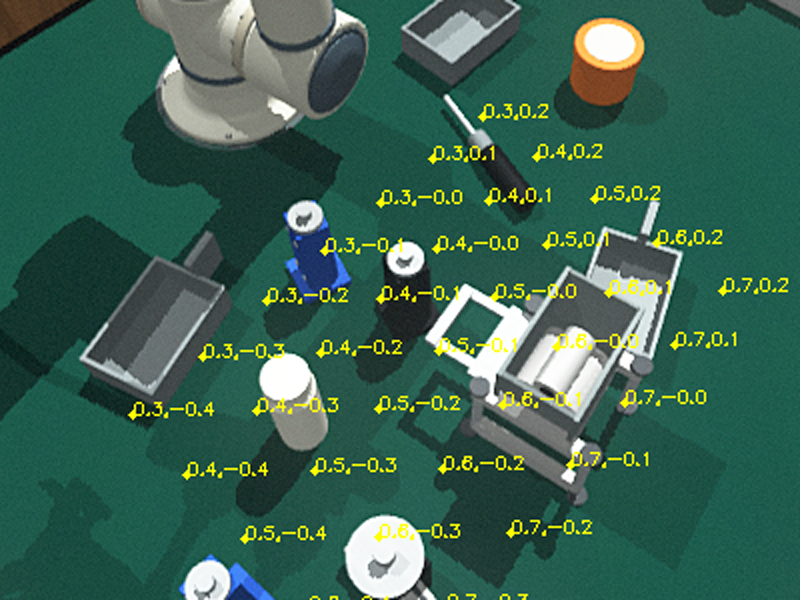

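```bash
cat >> h.py <<'E'
np.set_printoptions(precision=4,suppress=True)
def Rdown(yaw): # tool x at yaw, z down
    x=np.array([np.cos(yaw),np.sin(yaw),0]);z=np.array([0,0,-1.]);return R.from_matrix(np.c_[x,np.cross(z,x),z])
def go(xyz,yaw):
    s=manip.sense();Rt=R.from_quat(s['eef_rot']);T=Rdown(yaw)
    d=np.array(xyz)-s['tool_pos']
    print('t',round(s['time'],2),'pos',s['tool_pos'],'w',round(float(s['gripper_width']),3),'F',s['contact_force'])
    print('turn(tool)',(Rt.inv()*T).as_rotvec(),'shift now-axes mm',Rt.inv().apply(d)*1e3,'shift after turn mm',T.inv().apply(d)*1e3)
E
python3 -c "
from h import *
go((.437,-.089,.30),-.25)"
```

```text
t 0.15 pos [ 0.1319 -0.5851  0.2444] w 0.997 F [-0.076  -0.3423  0.5234]
turn(tool) [-0.0015  0.0003  0.4718] shift now-axes mm [ 406.7279 -416.9327  -54.9406] shift after turn mm [ 172.8442 -556.1576  -55.6103]
```

Emit:
{"name": "apply_moves", "arguments": {"plan": [[85,0,0,-14,0,0,0.118],[85,0,0,-14,0,0,0.118],[85,0,0,-14,0,0,0.118],[85,0,0,-14,0,0,0.118],[85,14,-46,0,0,0,0],[85,14,-46,0,0,0,0],[85,14,-46,0,0,0,0],[85,14,-46,0,0,0,0]]}}

```text
time: 0.95
tool_pos: [0.2346, -0.4218, 0.2945]
eef_rot: [0.99, -0.139, -0.003, -0.008]
contact_force: [0.5, 0.3, 0.0]
gripper_width: 0.994
```

Emit:
{"name": "apply_moves", "arguments": {"plan": [[85,14,-46,0,0,0,0],[85,14,-46,0,0,0,0],[85,14,-46,0,0,0,0],[85,14,-46,0,0,0,0]]}}

```text
time: 1.35
tool_pos: [0.3415, -0.2533, 0.2955]
eef_rot: [0.99, -0.14, -0.003, -0.008]
contact_force: [1.5, 0.1, 0.4]
gripper_width: 0.994
```

```bash
python3 -c "
from h import *
go((.437,-.089,.30),-.25)"
```

```text
t 1.35 pos [ 0.3415 -0.2533  0.2955] w 0.994 F [1.5158 0.0672 0.3691]
turn(tool) [-0.0152  0.0082 -0.0319] shift now-axes mm [  46.0475 -184.4085   -2.0681] shift after turn mm [  51.9262 -182.7974   -4.4631]
```

Emit:
{"name": "apply_moves", "arguments": {"plan": [[85,0,-45,-1,0,0,-0.03],[85,0,-45,-1,-0.015,0.008,0],[85,-5,-45,-1,0,0,0],[85,-5,-45,-1,0,0,0],[85,0,0,0,0,0,0]]}}

```text
time: 1.85
tool_pos: [0.3794, -0.0646, 0.2996]
eef_rot: [0.993, -0.121, 0.0, -0.001]
contact_force: [-0.7, -0.7, -0.2]
gripper_width: 0.998
```

```bash
python3 -c "
from h import *
go((.437,-.089,.30),-.25)
cv2.imwrite('pics/w1.png',manip.capture('wrist'))"
```

```text
t 1.85 pos [ 0.3794 -0.0646  0.2996] w 0.998 F [-0.6527 -0.6656 -0.2323]
turn(tool) [-0.003   0.0003  0.0081] shift now-axes mm [61.7765  9.8899 -0.4725] shift after turn mm [61.8545  9.3917 -0.4232]
```

View pics/w1.png

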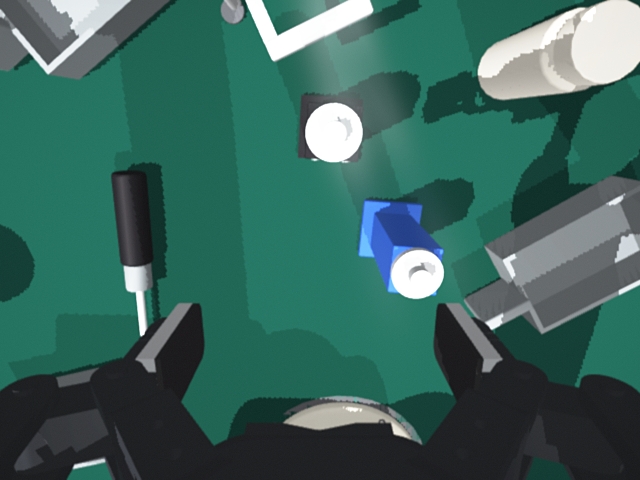

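```bash
python3 -c "
from h import *
im=cv2.imread('pics/w1.png');crop(im,270,60,400,190,5,'pics/w1c.png')
s=manip.sense()
print(ray('wrist',(334,132),.14,s),ray('wrist',(340,128),.15,s))
for p in [(303,96),(301,159),(361,162)]: print(ray('wrist',p,.01,s))
"
```

```text
[ 0.4378 -0.0914  0.14  ] [ 0.4397 -0.0957  0.15  ]
[ 0.4743 -0.0732  0.01  ]
[ 0.4149 -0.0554  0.01  ]
[ 0.3967 -0.1155  0.01  ]
```

View pics/w1c.png

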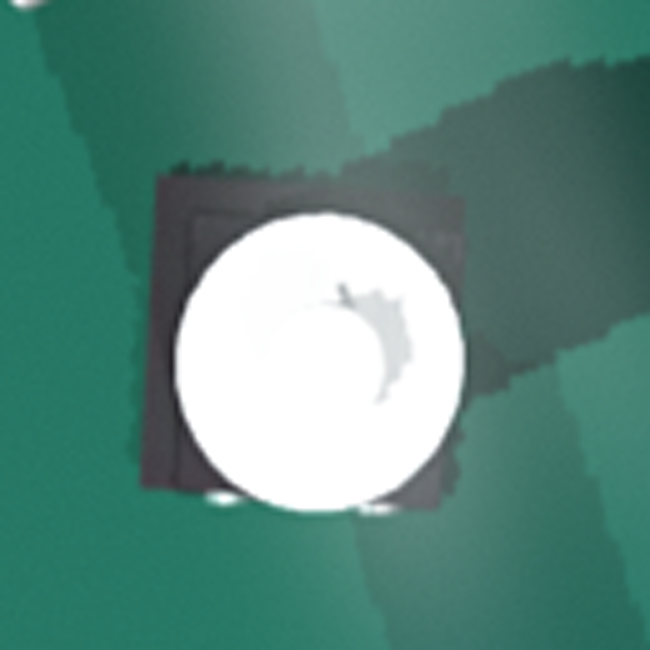

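```bash
python3 -c "
from h import *
s=manip.sense()
C=[ray('wrist',(270+x/5,60+y/5),.01,s) for x,y in [(157,175),(140,487),(440,510),(463,198)]]
for a,b in zip(C,C[1:]+C[:1]): d=b-a;print(np.linalg.norm(d),np.arctan2(d[1],d[0])%(np.pi/2)-np.pi/2)
print(np.mean(C,0), ray('wrist',(270+320/5,60+361/5),.138,s))
go((.437,-.0905,.20),-.30)
"
```

```text
0.0614592342936367 -0.3151654717085308
0.06283376010956883 -0.32045910612978235
0.06175478928787815 -0.2914018320239009
0.06136552348510997 -0.3160535662330368
[ 0.4367 -0.0918  0.01  ] [ 0.4376 -0.0915  0.138 ]
t 1.9 pos [ 0.3792 -0.0667  0.2993] w 0.992 F [-0.1226 -0.2922  0.0906]
turn(tool) [-0.0015  0.0007  0.056 ] shift now-axes mm [61.8994  9.3324 99.2931] shift after turn mm [62.2555  5.7025 99.3453]
```

Emit:
{"name": "apply_moves", "arguments": {"plan": [[85,31,5,30,0,0,0.065],[85,31,2,35,0,0,0],[85,0,0,35,0,0,0],[85,0,0,0,0,0,0]]}}

```text
time: 2.3
tool_pos: [0.4389, -0.0947, 0.1974]
eef_rot: [0.988, -0.156, 0.001, 0.0]
contact_force: [0.0, 0.7, -0.2]
gripper_width: 0.996
```

```bash
python3 -c "
from h import *
go((.437,-.0917,.103),-.31)"
```

```text
t 2.3 pos [ 0.4389 -0.0947  0.1974] w 0.996 F [ 0.0293  0.6937 -0.2202]
turn(tool) [ 0.0005 -0.0031 -0.0035] shift now-axes mm [-2.9978 -2.3443 94.399 ] shift after turn mm [-2.6961 -2.3067 94.409 ]
```

Emit:
{"name": "apply_moves", "arguments": {"plan": [[85,-3,-2,32,0,0,0],[85,0,0,32,0,0,0],[85,0,0,28,0,0,0],[30,0,0,1,0,0,0],[30,0,0,0,0,0,0],[30,0,0,0,0,0,0],[30,0,0,0,0,0,0],[30,0,0,0,0,0,0]], "newtons": 50}}

```text
time: 3.1
tool_pos: [0.4395, -0.0996, 0.1153]
eef_rot: [0.987, -0.161, 0.008, 0.002]
contact_force: [-0.7, 0.5, -4.5]
gripper_width: 0.461
```

```bash
python3 -c "
from h import *
go((.55,-.225,.235),-.31)"
```

```text
t 3.1 pos [ 0.4395 -0.0996  0.1153] w 0.461 F [-0.7107  0.4683 -4.4539]
turn(tool) [ 0.0019 -0.017  -0.0127] shift now-axes mm [ 146.5851   84.0588 -117.0441] shift after turn mm [ 143.4923   85.6693 -119.6792]
```

```bash
python3 -c "
from h import *
im=manip.capture('side');crop(im,240,100,480,300,3.3,'pics/s2.png')
go((.437,-.0917,.103),-.31)"
```

```text
t 3.15 pos [ 0.4395 -0.0996  0.1153] w 0.46 F [-0.3424  0.1937 -4.52  ]
turn(tool) [ 0.0019 -0.0171 -0.0126] shift now-axes mm [-5.1015 -6.7213 12.1991] shift after turn mm [-4.8072 -6.7599 12.2969]
```

View pics/s2.png

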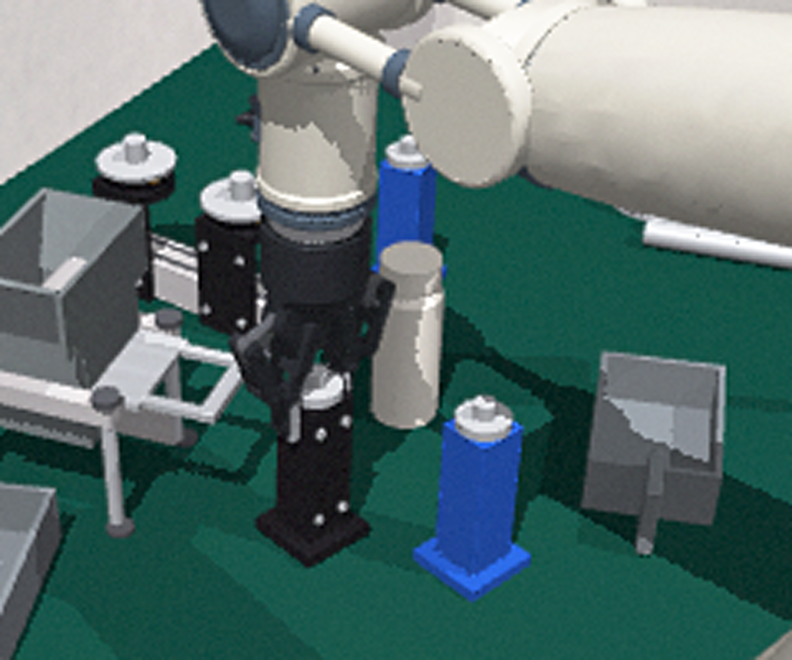

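Emit:
{"name": "apply_moves", "arguments": {"plan": [[30,0,0,-20,0,0,0],[30,0,0,-38,0,0,0],[30,0,0,-40,0,0,0],[30,0,0,-38,0,0,0],[30,0,0,0,0,0,0]]}}

```text
time: 3.65
tool_pos: [0.4356, -0.0982, 0.2527]
eef_rot: [0.987, -0.16, 0.004, 0.002]
contact_force: [0.5, -0.2, -3.5]
gripper_width: 0.458
```

```bash
python3 -c "
from h import *
im=manip.capture('side');crop(im,240,60,480,260,3.3,'pics/s3.png')
go((.55,-.225,.25),-.31)"
```

```text
t 3.7 pos [ 0.4351 -0.098   0.2494] w 0.459 F [-0.3885 -0.4373 -5.0235]
turn(tool) [ 0.0031 -0.0047 -0.0122] shift now-axes mm [149.2133  84.0773   0.3901] shift after turn mm [148.1797  85.8848  -0.5746]
```

View pics/s3.png

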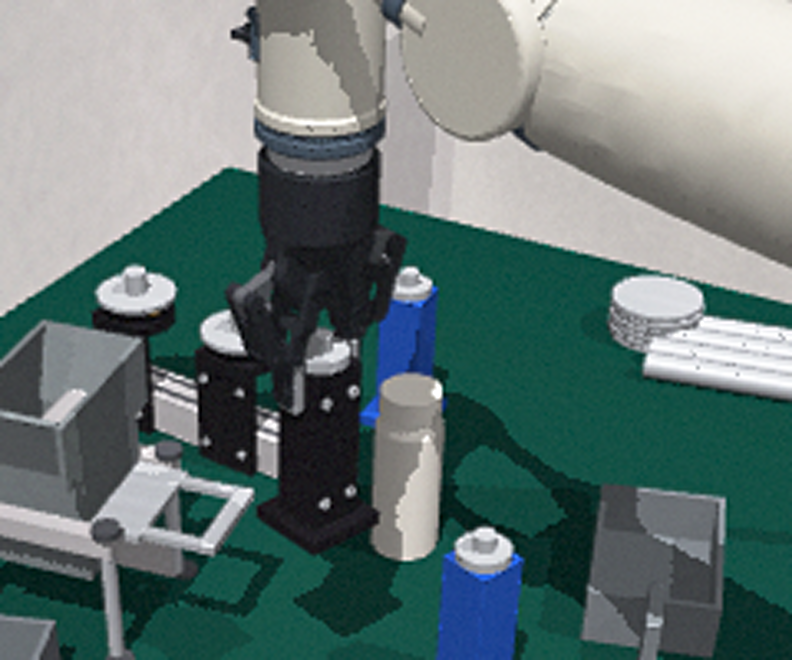

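Emit:
{"name": "apply_moves", "arguments": {"plan": [[30,20,12,0,0,0,0],[30,36,21,0,0,0,0],[30,37,21,0,0,0,0],[30,36,20,0,0,0,0],[30,18,10,0,0,0,0],[30,0,0,0,0,0,0]]}}

```text
time: 4.3
tool_pos: [0.5489, -0.2267, 0.2329]
eef_rot: [0.987, -0.159, -0.008, -0.001]
contact_force: [-0.8, 0.5, -5.5]
gripper_width: 0.459
```

```bash
python3 -c "
from h import *
im=manip.capture('scene');crop(im,200,220,440,420,3.3,'pics/s4.png')
go((.55,-.225,.125),-.31)"
```

```text
t 4.35 pos [ 0.5481 -0.2258  0.2324] w 0.458 F [ 0.416   0.9969 -5.5188]
turn(tool) [ 0.0004  0.0169 -0.0088] shift now-axes mm [  3.4164  -1.368  107.3397] shift after turn mm [  1.611   -1.3069 107.3827]
```

View pics/s4.png

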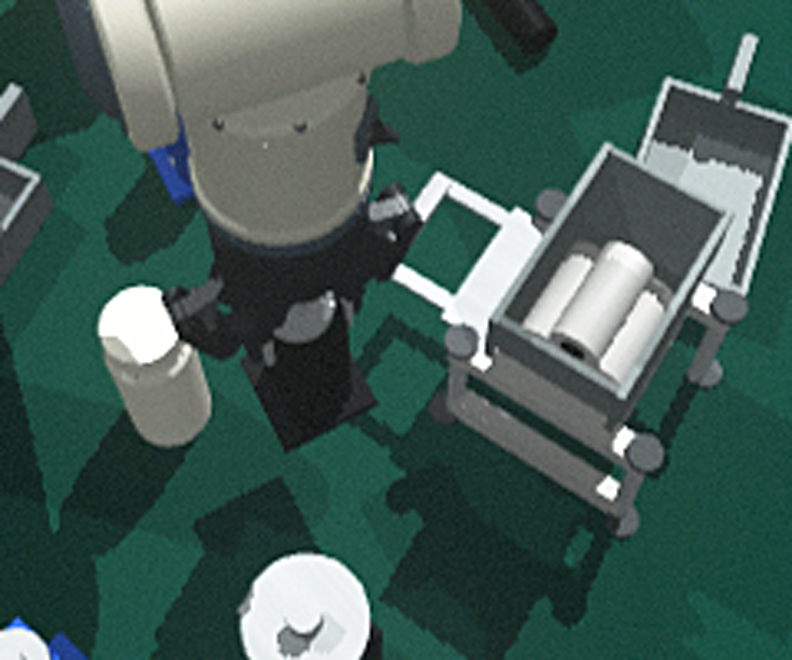

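Emit:
{"name": "apply_moves", "arguments": {"plan": [[30,2,-1,20,0,0.025,0],[30,0,0,25,0,0,0],[30,0,0,25,0,0,0],[30,0,0,18,0,0,0],[30,0,0,0,0,0,0]]}}

```text
time: 4.85
tool_pos: [0.5453, -0.2201, 0.1338]
eef_rot: [0.988, -0.158, -0.001, -0.001]
contact_force: [-0.9, -0.2, -6.1]
gripper_width: 0.463
```

```bash
python3 -c "
from h import *
im=manip.capture('side');crop(im,240,60,480,260,3.3,'pics/s5.png')
go((.55,-.225,.115),-.31)"
```

```text
t 4.9 pos [ 0.5457 -0.2203  0.1353] w 0.464 F [-0.0921 -0.0233 -5.5052]
turn(tool) [-0.0021  0.0019 -0.0063] shift now-axes mm [ 5.5765  3.1873 20.2624] shift after turn mm [ 5.5175  3.1787 20.2799]
```

View pics/s5.png

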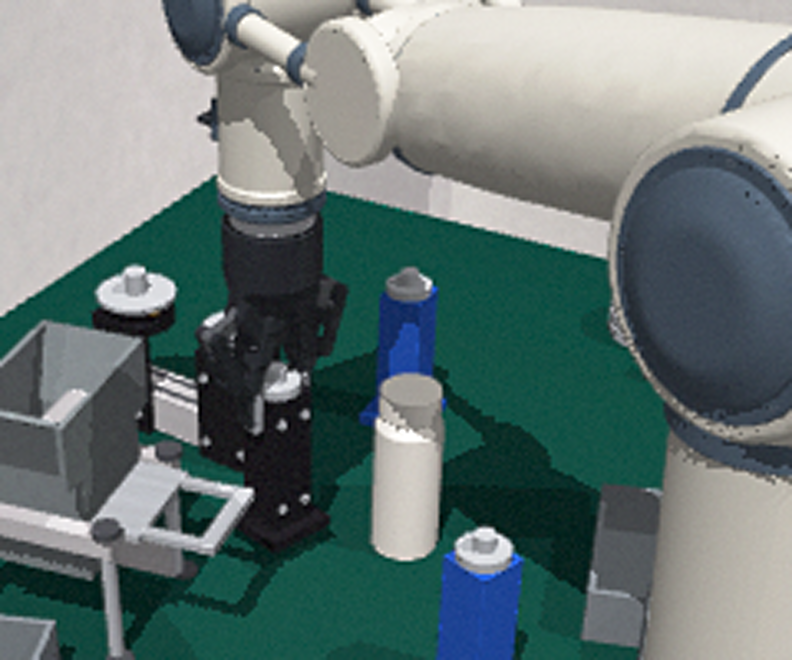

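Emit:
{"name": "apply_moves", "arguments": {"plan": [[30,4,3,9,0,0,0],[30,0,0,5,0,0,0],[30,0,0,0,0,0,0]]}}

```text
time: 5.2
tool_pos: [0.5494, -0.2242, 0.1232]
eef_rot: [0.988, -0.157, 0.001, -0.001]
contact_force: [0.6, -0.2, -4.8]
gripper_width: 0.458
```

Emit:
{"name": "apply_moves", "arguments": {"plan": [[30,0,0,6,0,0,0],[30,0,0,0,0,0,0]]}}

```text
time: 5.4
tool_pos: [0.5499, -0.2245, 0.118]
eef_rot: [0.988, -0.157, 0.002, -0.0]
contact_force: [0.9, 0.4, -5.6]
gripper_width: 0.46
```

Emit:
{"name": "apply_moves", "arguments": {"plan": [[30,0,0,4,0,0,0],[30,0,0,0,0,0,0]]}}

```text
time: 5.6
tool_pos: [0.5502, -0.2247, 0.1143]
eef_rot: [0.988, -0.157, 0.003, -0.0]
contact_force: [-0.4, 0.9, -5.4]
gripper_width: 0.463
```

Emit:
{"name": "apply_moves", "arguments": {"plan": [[30,0,0,4,0,0,0],[30,0,0,0,0,0,0]]}}

```text
time: 5.8
tool_pos: [0.5515, -0.2247, 0.1139]
eef_rot: [0.988, -0.157, 0.005, -0.0]
contact_force: [0.1, 0.8, -4.9]
gripper_width: 0.462
```

Emit:
{"name": "apply_moves", "arguments": {"plan": [[30,0,0,3,0,0,0],[30,0,0,0,0,0,0]]}}

```text
time: 6.0
tool_pos: [0.5525, -0.225, 0.1132]
eef_rot: [0.988, -0.157, 0.007, 0.0]
contact_force: [0.2, -0.3, -5.0]
gripper_width: 0.459
```

```bash
python3 -c "
from h import *
s=manip.sense();print(s['joint_pos'],s['wrist_torque'],s['joint_efforts'])
im=manip.capture('side');crop(im,240,100,380,260,4,'pics/s6.png')
go((.55,-.225,.105),-.31)"
```

```text
[-0.4455  0.0837  1.4723  0.0031  1.5719  1.4403] [-0.0611  0.0415 -0.0234] [  0.0571 -48.6014 -44.6877   0.0329  -0.02     0.0044]
t 6.05 pos [ 0.5525 -0.225   0.113 ] w 0.46 F [ 0.9615  0.1006 -1.0111]
turn(tool) [-0.0014 -0.014  -0.0051] shift now-axes mm [-2.5285  0.7804  7.9825] shift after turn mm [-2.4203  0.7569  8.0182]
```

View pics/s6.png

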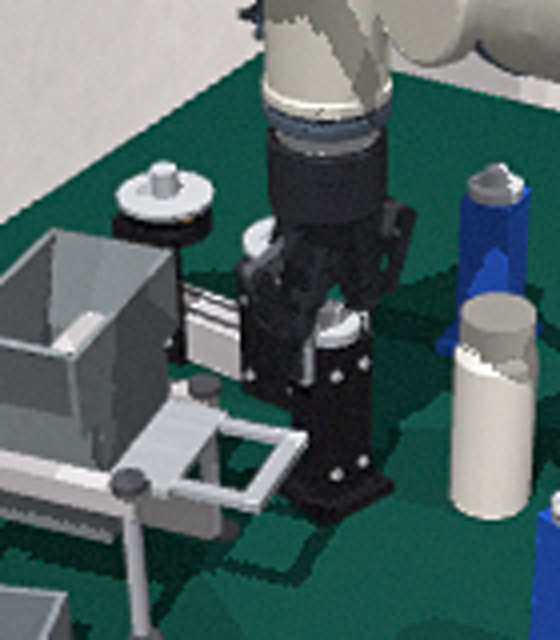

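Emit:
{"name": "apply_moves", "arguments": {"plan": [[30,0,0,1,0,-0.005,0],[44,0,0,0,0,0,0],[60,0,0,0,0,0,0],[85,0,0,0,0,0,0],[85,0,0,0,0,0,0],[85,0,0,-10,0,0,0],[85,0,0,-25,0,0,0]]}}

```text
time: 6.75
tool_pos: [0.5512, -0.2247, 0.145]
eef_rot: [0.988, -0.157, 0.002, -0.001]
contact_force: [0.1, 0.3, -0.4]
gripper_width: 0.996
```

```bash
python3 -c "
from h import *
im=manip.capture('side');crop(im,240,100,380,260,4,'pics/s7.png')
go((.55,-.225,.30),-.31)"
```

```text
t 6.8 pos [ 0.5532 -0.2256  0.1519] w 0.997 F [ 1.1256 -0.4552  2.7655]
turn(tool) [-0.0008 -0.0129 -0.0053] shift now-axes mm [  -1.287     0.2996 -148.1698] shift after turn mm [  -3.1947    0.3995 -148.1407]
```

View pics/s7.png

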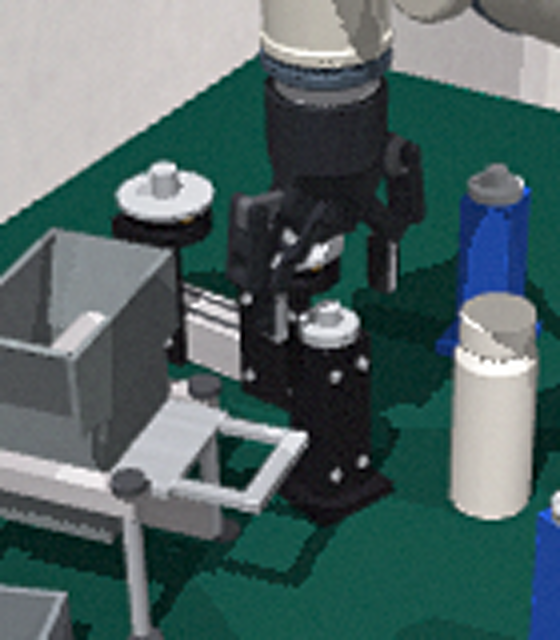

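Emit:
{"name": "apply_moves", "arguments": {"plan": [[85,0,0,-50,0,0,0],[85,0,0,-50,0,0,0],[85,0,0,-50,0,0,-0.145],[85,0,0,0,0,0,-0.15],[85,0,0,0,0,0,-0.15],[85,0,0,0,0,0,-0.15],[85,0,0,0,0,0,-0.15],[85,0,0,0,0,0,-0.15]]}}

```text
time: 7.6
tool_pos: [0.5515, -0.2253, 0.31]
eef_rot: [0.957, 0.288, 0.01, 0.008]
contact_force: [-0.5, -0.0, -0.7]
gripper_width: 0.996
```

Emit:
{"name": "apply_moves", "arguments": {"plan": [[85,0,0,0,0,0,-0.15],[85,0,0,0,0,0,-0.15],[85,0,0,0,0,0,-0.15],[85,0,0,0,0,0,-0.15],[85,0,0,0,0,0,-0.15],[85,0,0,0,0,0,-0.15],[85,0,0,0,0,0,-0.15],[85,0,0,0,0,0,-0.15]]}}

```text
time: 8.4
tool_pos: [0.5519, -0.2257, 0.3159]
eef_rot: [0.627, 0.779, 0.005, 0.017]
contact_force: [0.5, 0.8, 0.3]
gripper_width: 0.999
```

```bash
python3 -c "
from h import *
go((.60,.06,.30),1.94)
print(manip.sense()['joint_pos'])"
```

```text
t 8.4 pos [ 0.5519 -0.2257  0.3159] w 0.999 F [0.4662 0.7843 0.349 ]
turn(tool) [ 0.0271  0.0218 -0.155 ] shift now-axes mm [269.256  107.2588  13.7361] shift after turn mm [249.1075 147.9321  15.9201]
[-0.4464  0.0769  1.1201  0.0023  1.9099 -0.6598]
```

Emit:
{"name": "apply_moves", "arguments": {"plan": [[85,0,0,0,0.027,0.022,-0.148],[85,39,25,0,0,0,0],[85,39,25,0,0,0,0],[85,39,25,0,0,0,0],[85,39,25,0,0,0,0],[85,39,25,0,0,0,0],[85,39,25,0,0,0,0],[85,36,25,0,0,0,0]]}}

```text
time: 9.2
tool_pos: [0.6217, 0.0928, 0.3203]
eef_rot: [0.571, 0.821, 0.001, 0.005]
contact_force: [0.6, -1.2, 0.7]
gripper_width: 0.995
```

Emit:
{"name": "apply_moves", "arguments": {"plan": [[85,0,0,0,0,0,0]]}}

```text
time: 9.3
tool_pos: [0.622, 0.0982, 0.3198]
eef_rot: [0.569, 0.822, 0.002, 0.004]
contact_force: [-0.6, -0.1, -0.2]
gripper_width: 0.998
```

```bash
python3 -c "
from h import *
s=manip.sense()
im=manip.capture('wrist');cv2.imwrite('pics/w3.png',im)
import pickle;pickle.dump(s,open('w3.pkl','wb'))
go((.62,.09,.30),1.94)"
```

```text
t 9.35 pos [0.6218 0.0959 0.3203] w 0.993 F [ 0.4502  0.7273 -0.2188]
turn(tool) [ 0.008   0.006  -0.0104] shift now-axes mm [-4.7913 -3.9569 20.3281] shift after turn mm [-4.8728 -3.8436 20.3304]
```

View pics/w3.png

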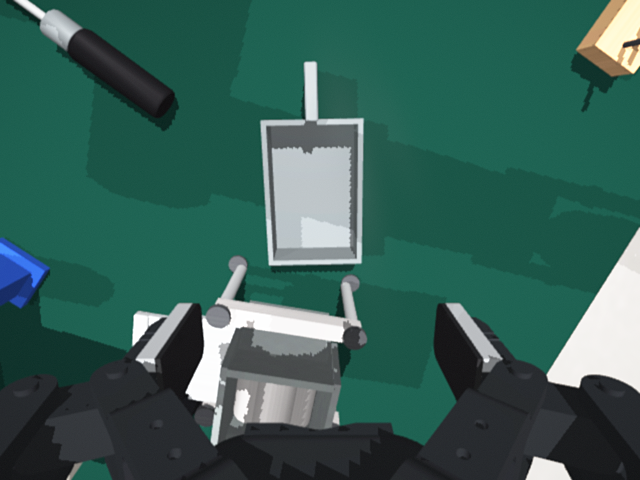

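Run:
```python
from h import *
import pickle
s=pickle.load(open('w3.pkl','rb'))
C=[ray('wrist',p,.048,s) for p in [(262,121),(363,119),(361,263),(268,265)]]
for a,b in zip(C,C[1:]+C[:1]): d=b-a;print(np.linalg.norm(d),np.arctan2(d[1],d[0])%(np.pi/2))
print('tray',np.mean(C,0))
print('fin far',ray('wrist',(310.5,62),.064,s),'near',ray('wrist',(311,119),.064,s))
P=[ray('wrist',p,.124,s) for p in [(219,316),(355,337)]];d=P[1]-P[0];print(P,np.linalg.norm(d),np.arctan2(d[1],d[0]))
im=cv2.imread('pics/w3.png');crop(im,180,50,420,350,2,'pics/w3c.png')
```

```text
0.09818331463525316 0.3784497009247779
0.14927857530858243 0.37757045743029005
0.100571101409024 0.3791614034465822
0.14937133626886626 0.3615847991237162
tray [0.6199 0.0945 0.048 ]
fin far [0.574  0.2103 0.064 ] near [0.5914 0.1645 0.064 ]
[array([ 0.573 , -0.0259,  0.124 ]), array([ 0.6975, -0.0029,  0.124 ])] 0.12655420702455789 0.1824593844362389
```

View pics/w3c.png

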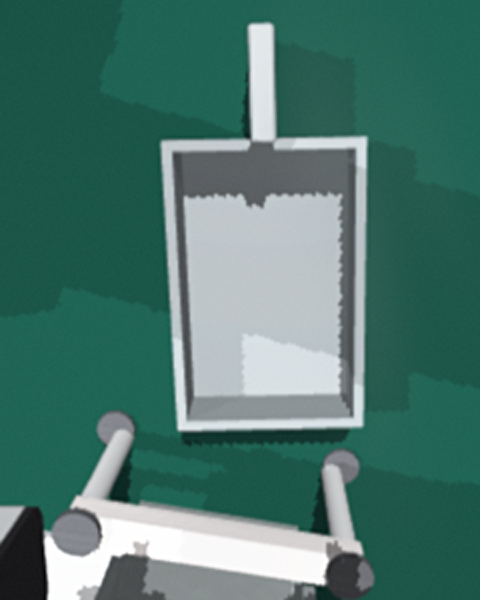

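Emit:
{"name": "apply_moves", "arguments": {"plan": [[60,34,-1,35,0.008,0.006,-0.006],[60,34,-1,35,0,0,0],[60,33,0,35,0,0,0],[60,0,0,45,0,0,0],[60,0,0,45,0,0,0],[60,0,0,0,0,0,0]]}}

```text
time: 9.95
tool_pos: [0.5863, 0.1849, 0.1248]
eef_rot: [0.57, 0.822, 0.003, 0.005]
contact_force: [-0.9, -0.9, -0.6]
gripper_width: 0.704
```

```bash
python3 -c "
from h import *
go((.5825,.1894,.042),1.946)"
```

```text
t 9.95 pos [0.5863 0.1849 0.1248] w 0.704 F [-0.8722 -0.9475 -0.6441]
turn(tool) [ 0.0099  0.0055 -0.0173] shift now-axes mm [ 6.0283 -2.8065 82.7637] shift after turn mm [ 5.6129 -1.8883 82.8189]
```

Emit:
{"name": "apply_moves", "arguments": {"plan": [[60,5,-2,28,0.01,0.005,-0.017],[60,0,0,28,0,0,0],[60,0,0,25,0,0,0],[60,0,0,0,0,0,0]]}}

```text
time: 10.35
tool_pos: [0.5884, 0.1845, 0.0532]
eef_rot: [0.565, 0.825, 0.004, 0.005]
contact_force: [0.2, -0.7, -0.1]
gripper_width: 0.706
```

```bash
python3 -c "
from h import *
im=manip.capture('wrist');cv2.imwrite('pics/w4.png',im)
go((.5825,.1894,.042),1.946)"
```

```text
t 10.4 pos [0.5898 0.1849 0.0562] w 0.703 F [-0.1924 -0.2722  0.6219]
turn(tool) [ 0.0158  0.0043 -0.0055] shift now-axes mm [ 6.9521 -5.4346 14.0387] shift after turn mm [ 6.9211 -5.173  14.1524]
```

View pics/w4.png

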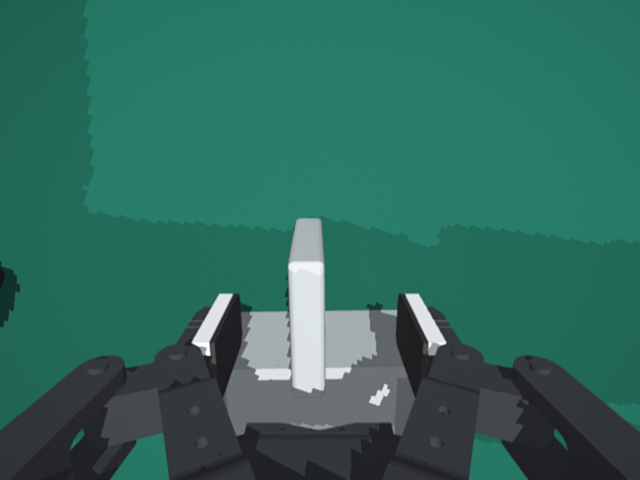

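Emit:
{"name": "apply_moves", "arguments": {"plan": [[60,7,-5,12,0.012,0.004,-0.005],[60,0,0,2,0,0,0],[0,0,0,0,0,0,0],[0,0,0,0,0,0,0],[0,0,0,0,0,0,0],[0,0,0,0,0,0,0],[0,0,0,0,0,0,0]], "newtons": 50}}

```text
time: 11.1
tool_pos: [0.5869, 0.19, 0.0523]
eef_rot: [0.564, 0.826, 0.006, 0.005]
contact_force: [-0.3, 0.1, -0.6]
gripper_width: 0.131
```

```bash
python3 -c "
from h import *
go((.5825,.1894,.042),1.946)
go((.6215,.0544,.042),1.753)"
```

```text
t 11.1 pos [0.5869 0.19   0.0523] w 0.131 F [-0.3022  0.061  -0.5878]
turn(tool) [ 0.0158  0.0018 -0.0017] shift now-axes mm [ 1.0645 -4.4973 10.2205] shift after turn mm [ 1.0538 -4.3334 10.2921]
t 11.1 pos [0.5869 0.19   0.0523] w 0.131 F [-0.3022  0.061  -0.5878]
turn(tool) [0.0159 0.0002 0.1913] shift now-axes mm [-138.8579  -17.4475   10.2616] shift after turn mm [-139.6289    9.4377   10.2921]
```

Emit:
{"name": "apply_moves", "arguments": {"plan": [[0,0,5,1,0.005,0,0.065],[0,0,5,1,0.005,0,0.065],[0,0,3,1,0,0,0.06],[0,0,0,1,0,0,0]]}}

```text
time: 11.5
tool_pos: [0.6009, 0.1935, 0.0519]
eef_rot: [0.642, 0.767, 0.003, 0.004]
contact_force: [-3.1, -0.5, 6.0]
gripper_width: 0.131
```

```bash
python3 -c "
from h import *
s=manip.sense();import pickle;pickle.dump(s,open('w5.pkl','wb'))
im=manip.capture('scene');crop(im,280,200,480,400,3,'pics/s8.png');cv2.imwrite('pics/s8f.png',im)
im=manip.capture('side');crop(im,160,140,360,340,3,'pics/s8b.png');cv2.imwrite('pics/s8bf.png',im)
go((.6215,.0544,.045),1.753)"
```

```text
t 11.6 pos [0.6007 0.1935 0.0519] w 0.132 F [-0.9677 -0.0383  4.3286]
turn(tool) [ 0.0094  0.0019 -0.0029] shift now-axes mm [-140.5256   -4.4278    7.1383] shift after turn mm [-140.5256   -4.7707    6.9149]
```

View pics/s8.png

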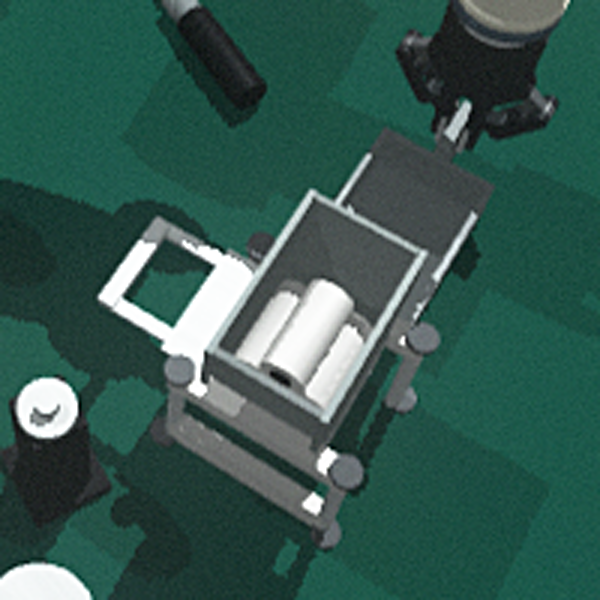

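View pics/s8b.png

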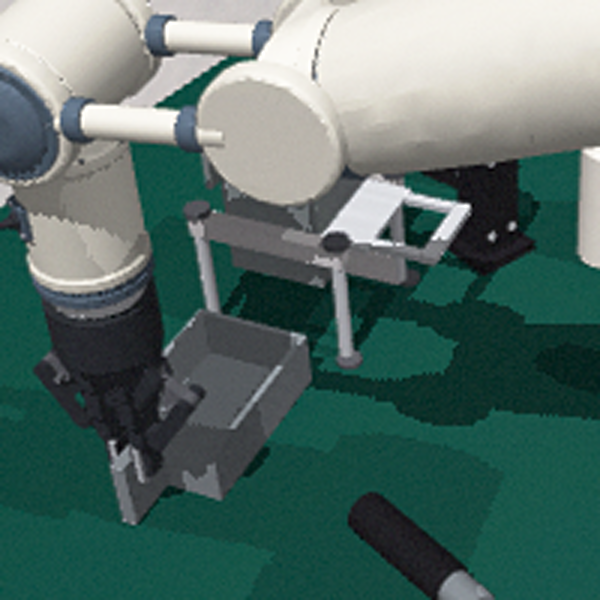

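Run:
```python
from h import *
H=np.array([.6445,-.0705]);Rm=np.array([[np.cos(.182),np.sin(.182)],[-np.sin(.182),np.cos(.182)]])
f=lambda w:Rm@(w[:2]-H)*1e3
for p in [(388,130),(493,185),(371,155),(476,213),(440,284)]: print('scene',f(ray('scene',(280+p[0]/3,200+p[1]/3),.048)))
for p in [(203,312),(310,343),(221,457),(162,360)]: print('side',f(ray('side',(160+p[0]/3,140+p[1]/3),.048)))
for p in [(348,362),(218,313)]: print('side postfoot',f(ray('side',(160+p[0]/3,140+p[1]/3),.0)))
for p in [(336,240),(199,210)]: print('side posttop',f(ray('side',(160+p[0]/3,140+p[1]/3),.124)))
for p in [(261,245),(421,337),(180,369),(345,471)]: print('scene posttop',f(ray('scene',(280+p[0]/3,200+p[1]/3),.124)))
s=manip.sense();print('tool',f(s['tool_pos']))
```

```text
scene [-40.66   238.8234]
scene [ 53.2769 238.0559]
scene [-41.3974 209.8264]
scene [ 52.6348 207.3461]
scene [ 55.6345 135.8229]
side [46.323  94.2009]
side [-56.014   99.2022]
side [-52.6703 240.5657]
side [ 46.5389 159.7048]
side postfoot [-68.2482  60.9083]
side postfoot [68.9559 40.9061]
side posttop [-64.892   55.4346]
side posttop [59.9321 56.5439]
scene posttop [-62.5952  52.8062]
scene posttop [64.6011 51.3991]
scene posttop [-62.0698 -58.9709]
scene posttop [ 64.5202 -60.0908]
tool [  4.7284 267.5266]
```

Emit:
{"name": "apply_moves", "arguments": {"plan": [[0,-15,-1,0,0.005,0,0],[0,-28,0,0,0,0,0],[0,-28,0,0,0,0,0],[0,0,0,0,0,0,0]]}}

```text
time: 12.0
tool_pos: [0.6127, 0.123, 0.0519]
eef_rot: [0.637, 0.771, 0.002, 0.002]
contact_force: [0.6, -3.9, 1.9]
gripper_width: 0.129
```

```bash
python3 -c "
from h import *
im=manip.capture('scene');crop(im,280,200,480,400,3,'pics/s9.png')
go((.6215,.0544,.05),1.753)"
```

```text
t 12.05 pos [0.6125 0.1243 0.0519] w 0.127 F [ 0.333  -3.4705  0.8074]
turn(tool) [ 0.0059 -0.001   0.0073] shift now-axes mm [-70.3007  -4.31     1.8494] shift after turn mm [-70.3284  -3.7871   1.9404]
```

View pics/s9.png

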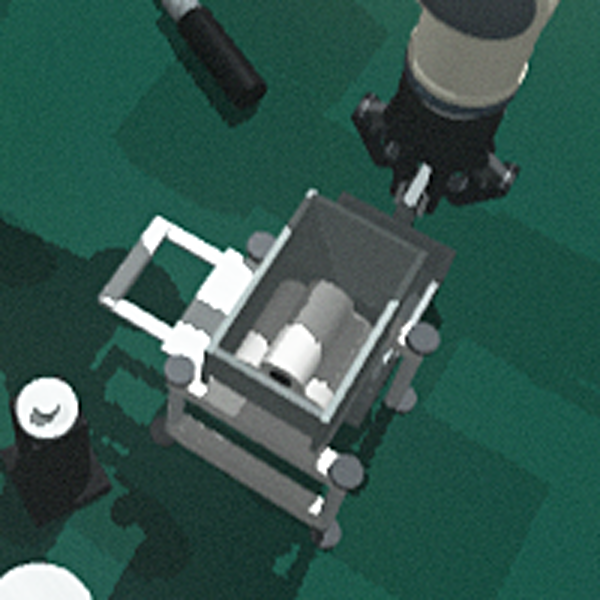

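Emit:
{"name": "apply_moves", "arguments": {"plan": [[0,-22,-1,0,0.005,0,0.007],[0,-25,-1,0,0,0,0],[0,-12,0,0,0,0,0],[0,0,0,0,0,0,0]]}}

```text
time: 12.45
tool_pos: [0.6215, 0.0692, 0.052]
eef_rot: [0.637, 0.771, 0.003, -0.001]
contact_force: [1.3, -1.9, 0.5]
gripper_width: 0.134
```

```bash
python3 -c "
from h import *
go((.6215,.0544,.05),1.753)"
```

```text
t 12.45 pos [0.6215 0.0692 0.052 ] w 0.134 F [ 1.2816 -1.9373  0.4864]
turn(tool) [ 0.0028 -0.0057  0.0063] shift now-axes mm [-14.5343  -2.736    1.8788] shift after turn mm [-14.5404  -2.6384   1.9692]
```

Emit:
{"name": "apply_moves", "arguments": {"plan": [[0,-8,0,0,0,0,0.006],[0,-4,0,0,0,0,0]]}}

```text
time: 12.65
tool_pos: [0.6235, 0.0596, 0.052]
eef_rot: [0.639, 0.769, 0.004, -0.002]
contact_force: [-0.5, 2.8, 1.6]
gripper_width: 0.129
```

Emit:
{"name": "apply_moves", "arguments": {"plan": [[0,-4,0,0,0,0,0]]}}

```text
time: 12.75
tool_pos: [0.6241, 0.0565, 0.052]
eef_rot: [0.639, 0.77, 0.004, -0.003]
contact_force: [-0.2, 2.8, 2.3]
gripper_width: 0.133
```

Emit:
{"name": "apply_moves", "arguments": {"plan": [[0,-4,0,0,0,0,0]]}}

```text
time: 12.85
tool_pos: [0.6249, 0.0532, 0.0521]
eef_rot: [0.638, 0.77, 0.004, -0.003]
contact_force: [-0.1, 3.3, 2.6]
gripper_width: 0.13
```

Emit:
{"name": "apply_moves", "arguments": {"plan": [[0,-4,0,0,0,0,0]]}}

```text
time: 12.95
tool_pos: [0.6254, 0.0525, 0.0524]
eef_rot: [0.638, 0.77, 0.007, -0.005]
contact_force: [-4.2, 22.2, 4.7]
gripper_width: 0.129
```

Emit:
{"name": "apply_moves", "arguments": {"plan": [[0,-2,0,0,0,0,0]]}}

```text
time: 13.05
tool_pos: [0.6254, 0.0526, 0.0525]
eef_rot: [0.637, 0.771, 0.008, -0.006]
contact_force: [-2.3, 6.0, 1.0]
gripper_width: 0.131
```

Emit:
{"name": "apply_moves", "arguments": {"plan": [[20,0,0,0,0,0,0],[45,0,0,0,0,0,0],[45,0,0,0,0,0,0]]}}

```text
time: 13.35
tool_pos: [0.625, 0.0516, 0.0514]
eef_rot: [0.637, 0.771, 0.006, -0.006]
contact_force: [-0.1, -0.2, 1.0]
gripper_width: 0.523
```

```bash
python3 -c "
from h import *
s=manip.sense();import pickle;pickle.dump(s,open('w6.pkl','wb'))
cv2.imwrite('pics/w6.png',manip.capture('wrist'))
im=manip.capture('side');cv2.imwrite('pics/s10f.png',im);crop(im,160,140,360,340,3,'pics/s10.png')
go((.6215,.0544,.05),1.753)"
```

```text
t 13.45 pos [0.625  0.0516 0.0515] w 0.524 F [-0.0768  0.0784 -0.6669]
turn(tool) [ 0.0017 -0.0181  0.0064] shift now-axes mm [ 3.3698 -2.9014  1.5329] shift after turn mm [ 3.3785 -2.9203  1.4768]
```

View pics/w6.png

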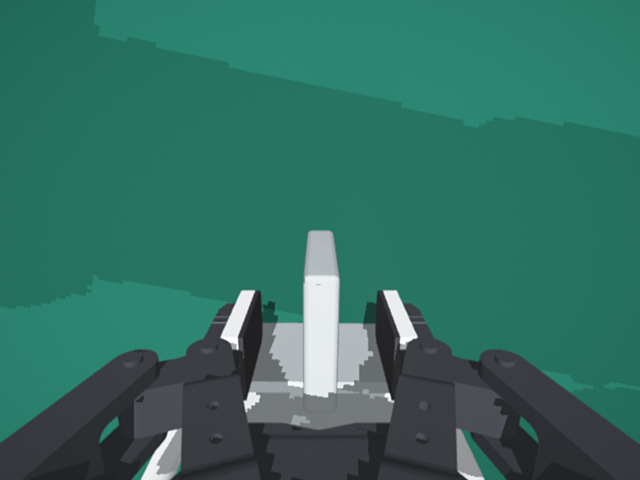

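View pics/s10.png

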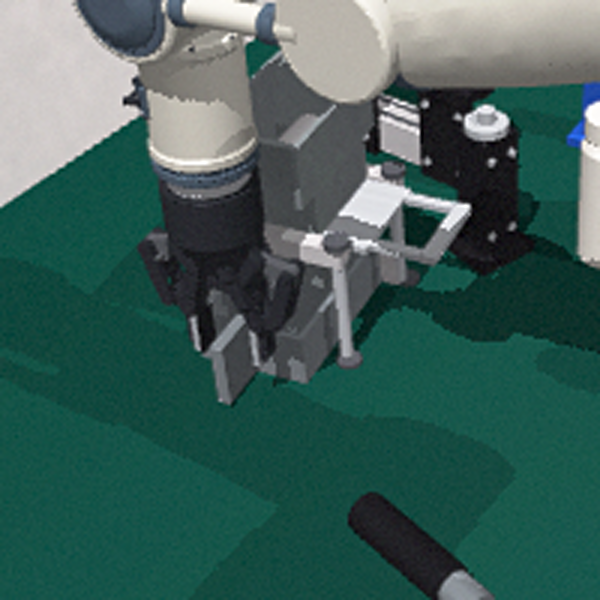

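Emit:
{"name": "apply_moves", "arguments": {"plan": [[45,0,0,-20,0,0,0],[45,2,0,-45,0,0,0],[45,5,0,-50,0,0,0],[45,10,0,-50,0,0,0],[45,10,0,-50,0,0,0],[45,0,0,-35,0,0,0],[45,0,0,0,0,0,0]]}}

```text
time: 14.15
tool_pos: [0.6189, 0.0717, 0.3054]
eef_rot: [0.639, 0.769, 0.003, -0.009]
contact_force: [0.4, 1.0, 1.0]
gripper_width: 0.529
```

Run:
```python
from h import *
import pickle
s=manip.sense();pickle.dump(s,open('w7.pkl','wb'))
cv2.imwrite('pics/w7.png',manip.capture('wrist'))
im=manip.capture('side');crop(im,160,140,360,340,3,'pics/s11.png')
go((.6445-.134*.983,-.0705-.134*.181,.30),1.753)
```

```text
t 14.25 pos [0.6183 0.0717 0.2998] w 0.53 F [ 0.5468  0.5832 -0.2415]
turn(tool) [-0.0137 -0.0186  0.0027] shift now-axes mm [-144.1837 -134.3342   -1.0618] shift after turn mm [-144.5518 -133.9421   -0.2196]
```

View pics/w7.png

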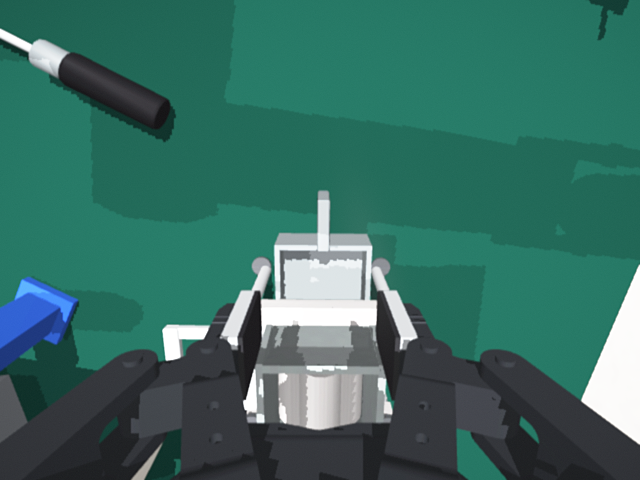

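View pics/s11.png

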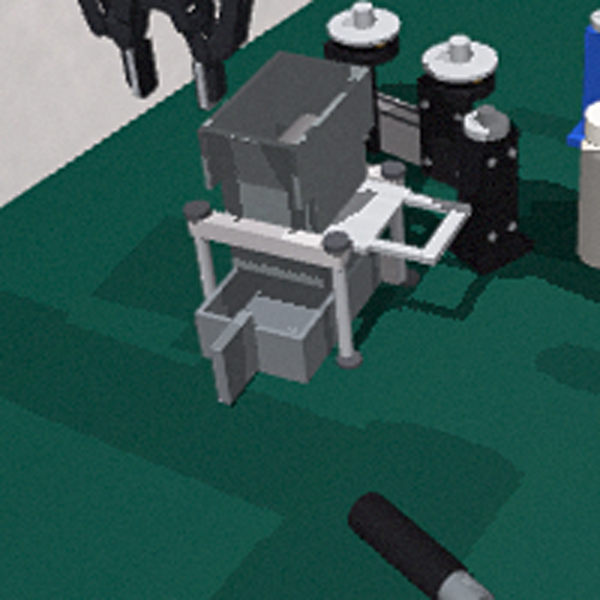

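Run:
```python
from h import *
import pickle
s=pickle.load(open('w7.pkl','rb'))
H=np.array([.6445,-.0705]);Rm=np.array([[np.cos(.182),np.sin(.182)],[-np.sin(.182),np.cos(.182)]])
f=lambda w:Rm@(w[:2]-H)*1e3
for p,z in [((276,249),.048),((371,248),.048),((276,235),0),((370,235),0),((261,266),0),((380,266),0),((323,192),.064)]: print('w',p,f(ray('wrist',p,z,s)))
for p,z in [((197,315),.048),((305,342),.048),((307,382),0),((253,310),.064),((218,342),.064),((348,360),0),((336,242),.124),((199,210),.124)]: print('side',p,f(ray('side',(160+p[0]/3,140+p[1]/3),z)))
crop(cv2.imread('pics/w7.png'),220,180,420,320,4,'pics/w7c.png')
```

```text
w (276, 249) [-45.2478  94.8095]
w (371, 248) [52.2778 96.2356]
w (276, 235) [-50.4549  96.5968]
w (370, 235) [56.9743 96.9612]
w (261, 266) [-69.0234  58.9517]
w (380, 266) [70.0153 59.4921]
w (323, 192) [  2.6745 156.4455]
side (197, 315) [49.0439 99.4485]
side (305, 342) [-51.6131  99.4843]
side (307, 382) [-46.9136  96.0627]
side (253, 310) [-3.0137 94.2709]
side (218, 342) [  3.8815 140.191 ]
side (348, 360) [-67.1305  58.5492]
side (336, 242) [-66.0727  57.8862]
side (199, 210) [59.9321 56.5439]
```

View pics/w7c.png

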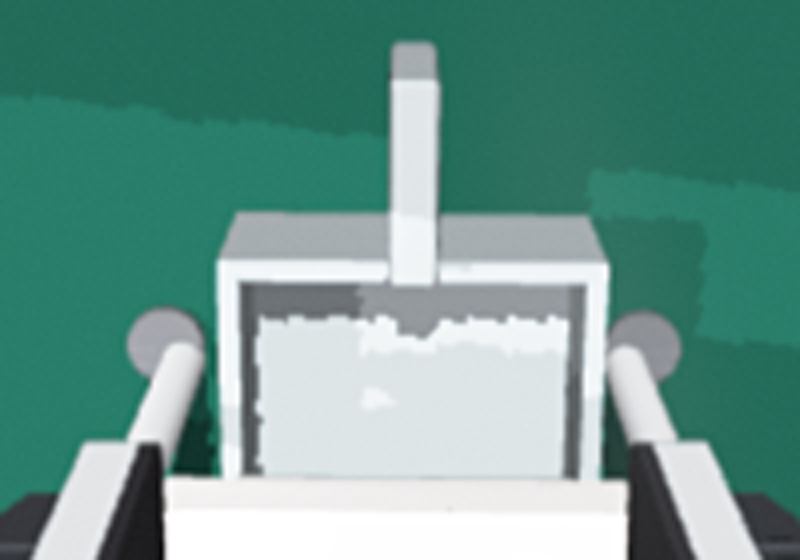

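Emit:
{"name": "apply_moves", "arguments": {"plan": [[45,-20,-18,0,-0.014,-0.019,0.003],[45,-31,-29,0,0,0,0],[45,-31,-29,0,0,0,0],[45,-31,-29,0,0,0,0],[45,-31,-29,0,0,0,0],[45,0,0,0,0,0,0]]}}

```text
time: 14.85
tool_pos: [0.5066, -0.0995, 0.2814]
eef_rot: [0.639, 0.769, -0.008, -0.01]
contact_force: [0.4, 0.0, -0.0]
gripper_width: 0.523
```

Run:
```python
from h import *
import pickle
s=manip.sense();pickle.dump(s,open('w8.pkl','wb'))
cv2.imwrite('pics/w8.png',manip.capture('wrist'))
go((.5127,-.0948,.20),1.753)
```

```text
t 14.9 pos [ 0.5074 -0.098   0.2807] w 0.523 F [ 1.2317 -0.2628 -0.1241]
turn(tool) [-0.0254 -0.0069  0.0025] shift now-axes mm [ 1.5651  7.8419 80.5572] shift after turn mm [ 2.141   5.7851 80.7178]
```

View pics/w8.png

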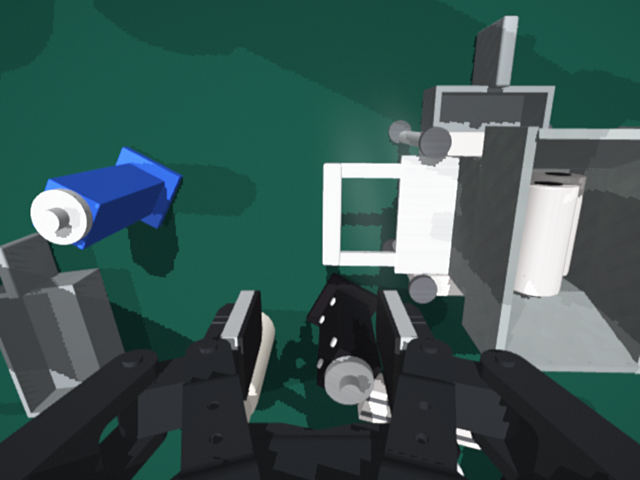

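Run:
```python
from h import *
import pickle
s=pickle.load(open('w8.pkl','rb'))
for p in [(323,163),(324,265),(341,177),(342,252),(332,214)]: print(ray('wrist',p,.115,s))
c=ray('wrist',(332,214),.115,s)
a=ray('wrist',(332,177),.115,s)-ray('wrist',(333,252),.115,s);print(np.arctan2(a[1],a[0]))
go((c[0],c[1],.105),1.753)
```

```text
[ 0.4971 -0.057   0.115 ]
[ 0.5127 -0.1357  0.115 ]
[ 0.5122 -0.0647  0.115 ]
[ 0.5246 -0.1223  0.115 ]
[ 0.511  -0.0937  0.115 ]
1.775984977269775
t 14.9 pos [ 0.5074 -0.098   0.2807] w 0.523 F [ 1.2317 -0.2628 -0.1241]
turn(tool) [-0.0254 -0.0069  0.0025] shift now-axes mm [  2.3398   8.8144 175.5709] shift after turn mm [  3.5737   4.3369 175.7178]
```

Emit:
{"name": "apply_moves", "arguments": {"plan": [[45,3,6,20,-0.025,-0.007,0],[45,0,0,40,0,0,0],[45,0,0,40,0,0,0],[45,0,0,15,0,0,0],[45,0,0,0,0,0,0]]}}

```text
time: 15.4
tool_pos: [0.5108, -0.0907, 0.1528]
eef_rot: [0.639, 0.77, -0.001, -0.005]
contact_force: [0.1, 0.2, 0.1]
gripper_width: 0.525
```

Run:
```python
from h import *
cv2.imwrite('pics/w9.png',manip.capture('wrist'))
go((.513,-.094,.105),1.755)
```

```text
t 15.45 pos [ 0.511  -0.0907  0.1536] w 0.526 F [-0.1892 -0.5867 -0.346 ]
turn(tool) [-0.0082 -0.0059  0.0013] shift now-axes mm [-3.8995  1.7218 48.569 ] shift after turn mm [-3.6116  1.3299 48.6036]
```

View pics/w9.png

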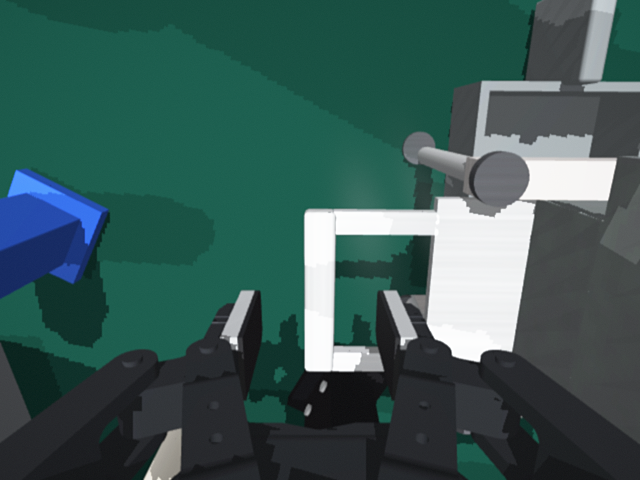

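Emit:
{"name": "apply_moves", "arguments": {"plan": [[45,-4,1,25,-0.008,-0.006,0],[45,0,0,22,0,0,0],[45,0,0,3,0,0,0]]}}

```text
time: 15.75
tool_pos: [0.5149, -0.0933, 0.1053]
eef_rot: [0.638, 0.77, 0.001, 0.002]
contact_force: [-0.1, 0.8, -0.3]
gripper_width: 0.53
```

Emit:
{"name": "apply_moves", "arguments": {"plan": [[0,0,0,4,0,0,0],[0,0,0,1,0,0,0],[0,0,0,1,0,0,0],[0,0,0,0,0,0,0]], "newtons": 50}}

```text
time: 16.15
tool_pos: [0.5134, -0.0935, 0.1021]
eef_rot: [0.638, 0.77, -0.001, 0.0]
contact_force: [3.6, 0.3, -11.2]
gripper_width: 0.155
```

Run:
```python
from h import *
im=manip.capture('side');crop(im,220,100,420,300,3,'pics/s12.png')
go((.513-.088*.983,-.094-.088*.181,.105),1.755)
```

```text
t 16.2 pos [ 0.5134 -0.0935  0.1021] w 0.155 F [-0.7217 -0.3211 -3.5552]
turn(tool) [-0.0011  0.0019  0.0029] shift now-axes mm [  0.0118 -88.4627  -2.7897] shift after turn mm [ -0.236  -88.4594  -2.8846]
```

View pics/s12.png

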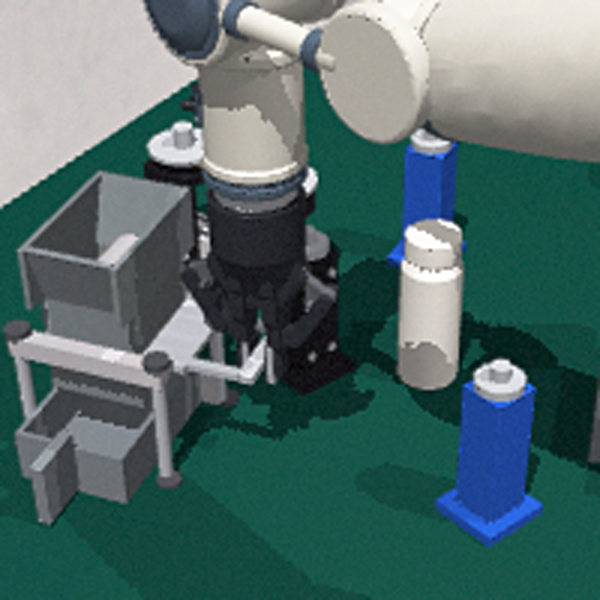

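Emit:
{"name": "apply_moves", "arguments": {"plan": [[0,0,-8,0,0,0,0],[0,0,-16,0,0,0,0],[0,0,-20,0,0,0,0],[0,0,-20,0,0,0,0]]}}

```text
time: 16.6
tool_pos: [0.4541, -0.1042, 0.1021]
eef_rot: [0.637, 0.771, 0.003, 0.004]
contact_force: [4.5, 0.8, -5.4]
gripper_width: 0.154
```

Run:
```python
from h import *
go((.513-.088*.983,-.094-.088*.181,.102),1.755)
```

```text
t 16.6 pos [ 0.4541 -0.1042  0.1021] w 0.154 F [ 4.4774  0.8414 -5.4065]
turn(tool) [0.0103 0.0016 0.0052] shift now-axes mm [ -0.476  -28.1899  -0.2172] shift after turn mm [ -0.6233 -28.1877   0.0714]
```

Emit:
{"name": "apply_moves", "arguments": {"plan": [[0,0,-12,0,0.01,0,0.005],[0,0,-8,0,0,0,0]]}}

```text
time: 16.8
tool_pos: [0.4338, -0.1078, 0.1021]
eef_rot: [0.639, 0.769, 0.001, 0.002]
contact_force: [4.2, 0.2, -8.8]
gripper_width: 0.151
```

Emit:
{"name": "apply_moves", "arguments": {"plan": [[0,0,-5,0,0,0,0]]}}

```text
time: 16.9
tool_pos: [0.4286, -0.1088, 0.1021]
eef_rot: [0.639, 0.769, 0.001, 0.002]
contact_force: [3.4, 0.9, -7.2]
gripper_width: 0.156
```

Emit:
{"name": "apply_moves", "arguments": {"plan": [[0,0,-4,0,0,0,0]]}}

```text
time: 17.0
tool_pos: [0.4268, -0.1091, 0.1022]
eef_rot: [0.639, 0.769, 0.003, 0.004]
contact_force: [26.3, 2.9, -17.5]
gripper_width: 0.156
```

Emit:
{"name": "apply_moves", "arguments": {"plan": [[0,0,-4,0,0,0,0]]}}

```text
time: 17.1
tool_pos: [0.4268, -0.1091, 0.1022]
eef_rot: [0.638, 0.77, 0.007, 0.008]
contact_force: [30.6, 2.5, -19.8]
gripper_width: 0.157
```

Emit:
{"name": "apply_moves", "arguments": {"plan": [[0,0,0,0,0,0,0],[0,0,0,0,0,0,0],[0,0,0,0,0,0,0]]}}

```text
time: 17.4
tool_pos: [0.427, -0.1091, 0.1021]
eef_rot: [0.638, 0.77, 0.007, 0.008]
contact_force: [3.6, 0.0, -7.7]
gripper_width: 0.151
```

Run:
```python
from h import *
im=manip.capture('side');crop(im,180,100,420,300,3,'pics/s13.png')
im=manip.capture('scene');crop(im,240,200,480,400,3,'pics/s13b.png')
go((.513-.088*.983,-.094-.088*.181,.102),1.755)
```

```text
t 17.5 pos [ 0.427  -0.109   0.1021] w 0.149 F [ 2.2931  1.1243 -7.0787]
turn(tool) [0.0208 0.0027 0.0019] shift now-axes mm [-0.7859 -0.7049  0.0974] shift after turn mm [-0.7876 -0.7012  0.1099]
```

View pics/s13.png

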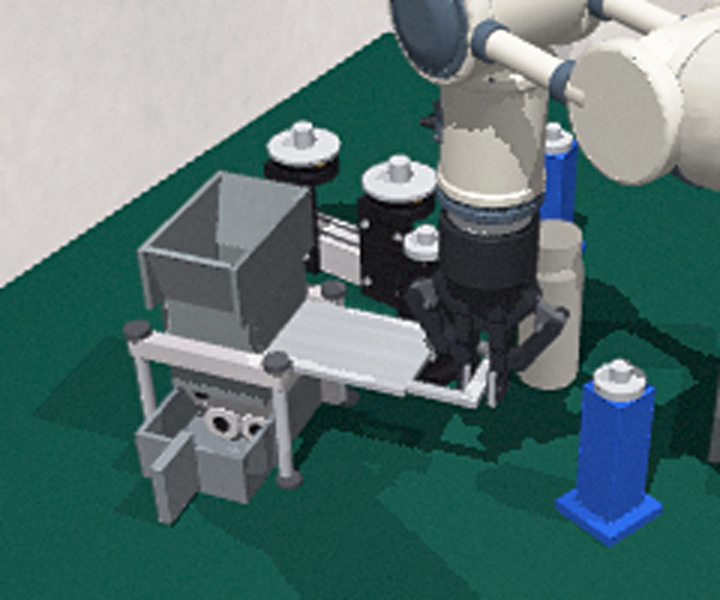

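View pics/s13b.png

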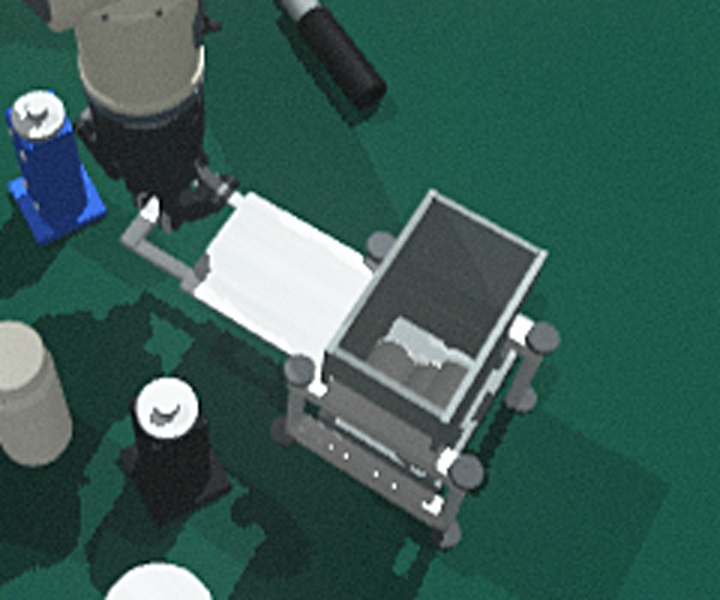

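Emit:
{"name": "apply_moves", "arguments": {"plan": [[25,0,0,0,0,0,0],[40,0,0,0,0,0,0],[40,0,0,0,0,0,0],[40,0,0,-20,0,0,0],[40,0,0,-40,0,0,0],[40,0,0,-50,0,0,0],[40,0,0,-50,0,0,0],[40,0,0,-30,0,0,0]]}}

```text
time: 18.3
tool_pos: [0.4209, -0.1092, 0.298]
eef_rot: [0.638, 0.77, 0.006, 0.006]
contact_force: [0.4, 0.5, -0.0]
gripper_width: 0.47
```

Run:
```python
from h import *
im=manip.capture('side');crop(im,180,100,420,300,3,'pics/s14.png')
im=manip.capture('scene');cv2.imwrite('pics/s14b.png',im)
go((.60,.11,.30),1.755)
```

```text
t 18.4 pos [ 0.4217 -0.1095  0.2999] w 0.468 F [-0.9038 -0.4938  0.0499]
turn(tool) [0.0206 0.0045 0.0019] shift now-axes mm [182.6937 215.7471   3.5078] shift after turn mm [183.0956 215.4347  -0.1107]
```

View pics/s14.png

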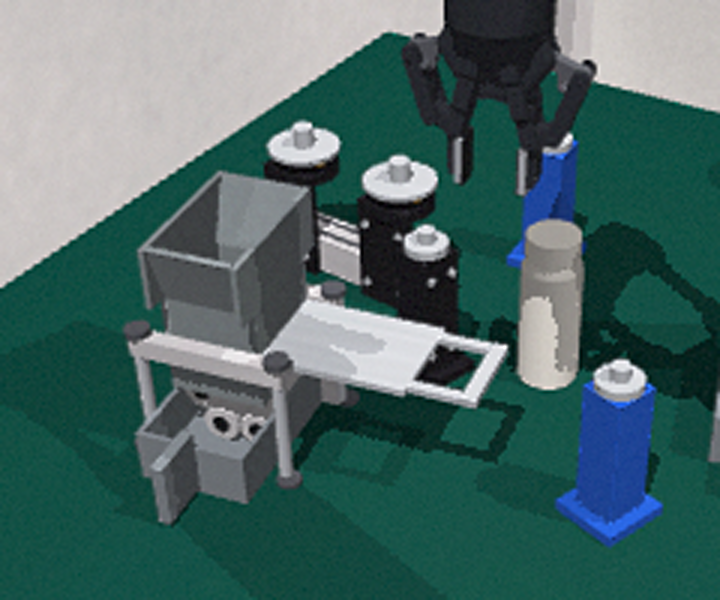

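View pics/s14b.png

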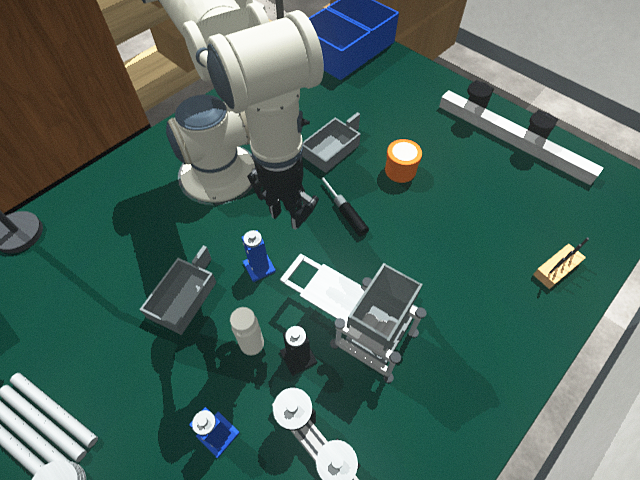

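Emit:
{"name": "apply_moves", "arguments": {"plan": [[40,32,36,-2,0.02,0.004,0],[40,32,36,-2,0,0,0],[40,32,36,0,0,0,0],[40,32,36,0,0,0,0],[40,32,36,0,0,0,0],[40,30,30,0,0,0,0],[40,20,0,0,0,0,0],[40,0,0,0,0,0,0]]}}

```text
time: 19.2
tool_pos: [0.5967, 0.1423, 0.3004]
eef_rot: [0.642, 0.767, -0.002, 0.001]
contact_force: [-0.9, 0.0, 1.3]
gripper_width: 0.468
```

Run:
```python
from h import *
import pickle
s=manip.sense();pickle.dump(s,open('w15.pkl','wb'))
im=manip.capture('wrist');cv2.imwrite('pics/w15.png',im)
crop(im,220,180,420,320,4,'pics/w15c.png')
go((.60,.11,.30),1.755)
```

```text
t 19.25 pos [0.5967 0.1411 0.2998] w 0.468 F [ 0.3179  0.594  -1.0062]
turn(tool) [-0.0025  0.0058 -0.0074] shift now-axes mm [-31.1536  -2.2534  -0.0031] shift after turn mm [-31.1355  -2.4841  -0.1897]
```

View pics/w15.png

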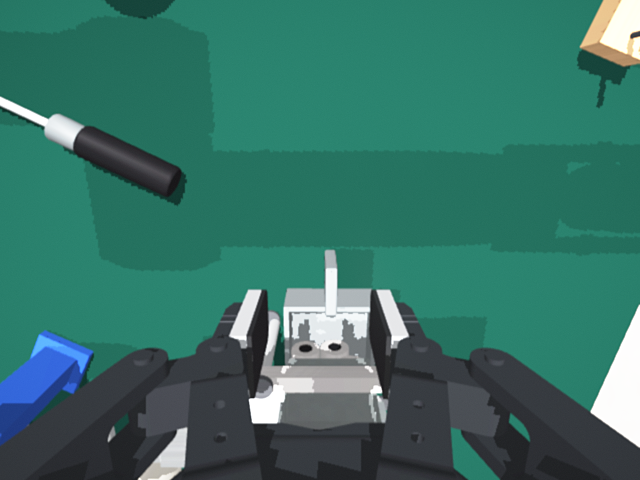

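Run:
```python
from h import *
import pickle
s=pickle.load(open('w15.pkl','rb'))
H=np.array([.6445,-.0705]);Rm=np.array([[np.cos(.182),np.sin(.182)],[-np.sin(.182),np.cos(.182)]])
f=lambda w:Rm@(w[:2]-H)*1e3
for p,z in [((285,308),.048),((370,308),.048),((287,290),0),((368,290),0),((331,251),.064)]: print('w',p,f(ray('wrist',p,z,s)))
im=manip.capture('side');crop(im,215,180,315,280,7,'pics/s16.png')
im=manip.capture('scene');crop(im,330,250,430,380,5,'pics/s16b.png')
```

```text
w (285, 308) [-45.8988  97.7647]
w (370, 308) [44.6611 97.3307]
w (287, 290) [-47.5146  96.7816]
w (368, 290) [48.2624 96.3168]
w (331, 251) [  2.386  167.1583]
```

View pics/s16.png

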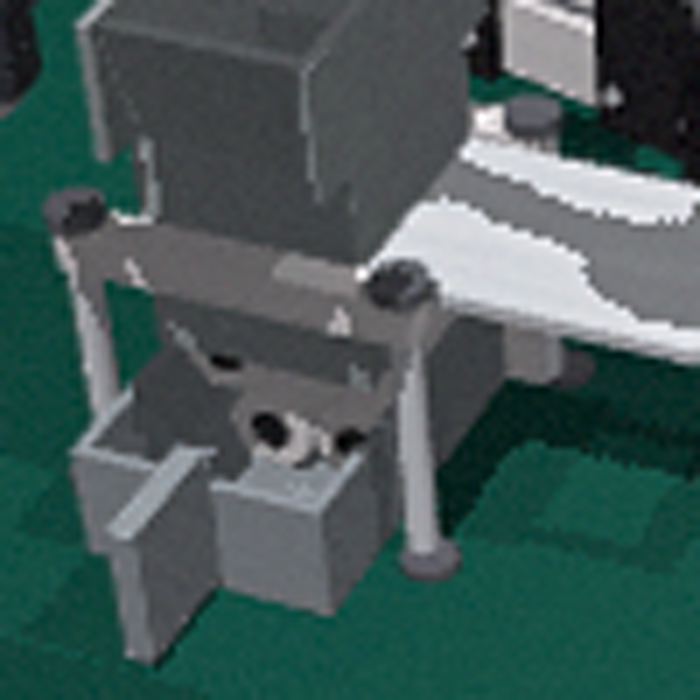

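View pics/s16b.png

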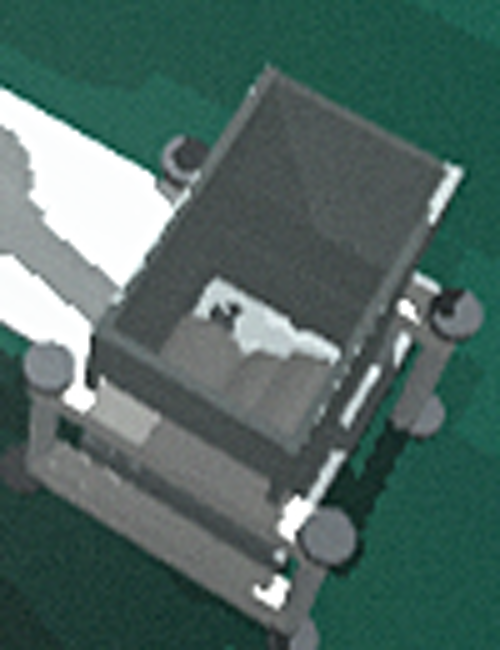

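Run:
```python
from h import *
H=np.array([.6445,-.0705]);Rm=np.array([[np.cos(.182),np.sin(.182)],[-np.sin(.182),np.cos(.182)]])
for p in [(247.1,231.4),(253.8,241.6),(265,242.7)]:
  for z in (.022,.041,.056,.07,.1): 
    w=ray('side',p,z); print(p,z,Rm@(w[:2]-H)*1e3)
```

```text
(247.1, 231.4) 0.022 [43.6651  1.7814]
(247.1, 231.4) 0.041 [29.9813 23.1113]
(247.1, 231.4) 0.056 [19.1783 39.9507]
(247.1, 231.4) 0.07 [ 9.0954 55.6675]
(247.1, 231.4) 0.1 [-12.5106  89.3462]
(253.8, 241.6) 0.022 [ 6.4696 34.6809]
(253.8, 241.6) 0.041 [-6.3167 55.2169]
(253.8, 241.6) 0.056 [-16.4111  71.4295]
(253.8, 241.6) 0.07 [-25.8326  86.5613]
(253.8, 241.6) 0.1 [-46.0215 118.9866]
(265, 242.7) 0.022 [-23.0928  28.6577]
(265, 242.7) 0.041 [-35.1657  49.339 ]
(265, 242.7) 0.056 [-44.697   65.6664]
(265, 242.7) 0.07 [-53.5928  80.9053]
(265, 242.7) 0.1 [-72.6553 113.5601]
```

View pics/w15c.png

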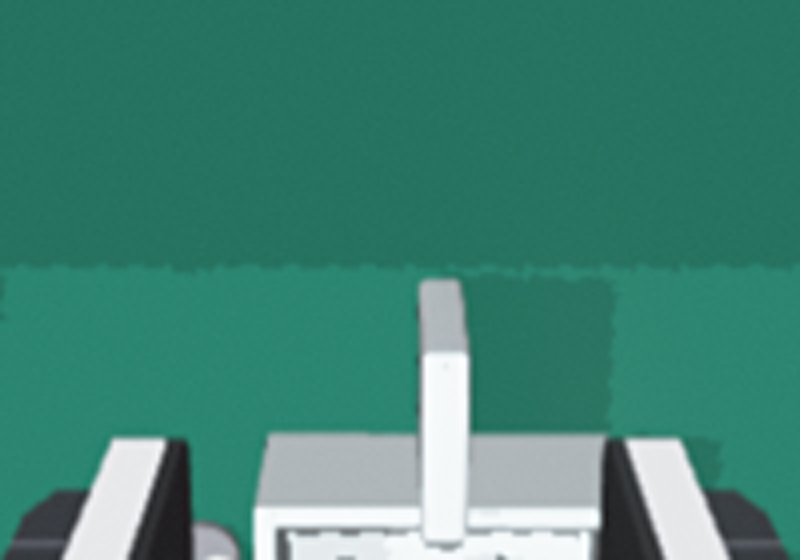

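Emit:
{"name": "apply_moves", "arguments": {"plan": [[40,0,0,-10,0,0,0],[40,0,0,0,0,0,0],[40,0,0,0,0,0,0]]}}

```text
time: 19.65
tool_pos: [0.5962, 0.1356, 0.314]
eef_rot: [0.645, 0.764, -0.001, 0.003]
contact_force: [-0.2, -0.1, -0.7]
gripper_width: 0.47
```

```bash
python3 -c "
from bench import manip
print(manip.sign_off())"
```

```text
the job is handed in; nothing more can be done
None
```

The job is done and handed in at about 19.7 s. The tray is home, the gate is drawn to its end stop, and all three rollers are in the tray.

- **Obstacle:** The black stand was the one in the gate's way. I lifted it to a free spot at about (0.55, -0.225) m, where it stands upright. In the last overview pictures, the canister, tub, driver and blue look-alikes looked undisturbed.
- **Tray:** I squared the farthest tray to the lane by its fin and pushed it in until it met the stop bar. The force on the gripper jumped from about 3 N to 22 N there.
- **Gate:** I pinched its outer bar and drew it 88 mm, where it stopped firmly with the force at about 30 N. I then released it and withdrew.

**Last checks**
- The side camera shows the tray unmoved by the drop, to within about a pixel.
- Two rollers lie on the tray floor. The third leans on one of them and the tray's +x wall, with its top at about 66 mm.
- That roller's height comes from the side camera alone. It would put the roller's top just above the tray's rim and slightly inside the chute's mouth.
- The cameras differ slightly on the tray's outer end: about 97 mm from the wrist camera and 99.5 mm from the side camera, against 100 mm expected. I put this down to calibration error, because the tray was pressed against the stop.

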